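# Face up the cup carton in a deep rack with a pull hook

## Task

Pick up the pull hook from the counter, reach into the rack and drop its blade behind the low front lip of the open carton of paper cups, then drag that carton forward with the hook until you feel it bear snugly and squarely on the sprung buffer strip at the front of the rack, pulling steadily and gently so that the cardboard lip is not overloaded. Touch the carton only with the hook, and leave the closed carton beside it and everything else on the counter alone. Finally unhook without pushing the carton back off the buffer, stand the hook upright on the open counter clear of the rack, and let go.

Things in the scene. Friction and masses are not known exactly. Their poses are not given: they have to be found in the camera images.
- rack: Fixed low stock rack: base board 12 mm thick, 346 mm wide (y), 280 mm deep (x). Origin: middle of its front edge, on the counter; x points into the rack, z up. An open wire roof, underside 151 mm above the counter, starts at x = 39 mm. Two bays 163 mm wide, centred at y = +85.5 and -85.5 mm, between guide walls 52 mm high; posts near the corners. Either bay may hold the open carton.
- stop: Fixed bar along the rack front (rack x = 0 to 8 mm), top 32 mm above the counter; origin mid front edge, 12 mm above the counter. It carries a black buffer strip of its height, whose face stands at rack x = 20 to 42 mm: its setting differs each time and is not measured, feel for it. The face yields on springs (7 N per mm, 6 mm at most). Snug = carton pressing it with over 5 N for 0.3 s.
- carton: Loose open carton 150 mm deep (x), 130 wide (y), walls 5; sides and rear 75 high, front lip 55. Cup stacks fixed in its rear; empty from the lip's inner face (x = -70) to x = -15, floor 4 thick. Origin: centre of underside; x to its rear. Starts 40 to 90 mm behind the buffer, a little askew. 0.6 to 0.9 kg; dragging takes 3 to 7 N. More than 15 N from the hook, in any direction, ruins the lip.
- carton_lip (a point): Middle of the top edge of the carton's low front wall (centre of its 5 mm thickness), 55 mm above the carton's underside, so 67 mm above the counter.
- closed_carton: Loose closed carton 150 x 130 x 85 mm, flat top, in the other bay; leave it. Origin: centre of its underside.
- hook_grip (a point): Centre of the pull hook's wooden handle, 22 mm above the hook's underside; x points along the shank to the blade. Handle 90 mm long (x), 24 wide (y), 44 tall. A round shank, 8 mm thick, leaves the handle's end 36 mm above the underside. Mass 160 g. The hook stands on its handle and blade.
- hook_tip (a point): Middle of the lower edge of the hook's steel blade, 185 mm ahead of the handle's centre and level with the handle's underside. The blade is 5 mm thick (along the shank), 40 mm wide and stands 40 mm high; its top joins the shank, whose underside is 32 mm above the blade's lower edge.
- weight0: Bystander, loose: grey conical party weight, 52 mm across, 55 mm tall. Origin: centre of its underside.
- weight1: Bystander, loose: red conical party weight, 52 mm across, 55 mm tall. Origin: centre of its underside.
- brush_pot: Bystander, loose: clear round pot 76 mm across and 90 mm tall with brushes and pens standing in it, 165 mm tall in all. Origin: centre of its underside.
- pink_box: Bystander, loose: pink gift box 100 x 80 x 60 mm. Origin: centre of its underside.
- tape_roll: Bystander, loose: orange ring-shaped roll lying flat, 90 mm across, 25 mm high. Origin: centre of its underside.
- cup: Bystander, loose: white cup 70 mm across, 80 mm tall. Origin: centre of its underside.
- hook: The pull hook as a whole. Origin: centre of the handle's underside; axes as at its handle point.
There are look-alikes about, which are no part of the job. What is shaped like the carton but yellow is not meant.

How it is judged:
On the way, in this order (a step that is already met when the one before it is completed fails the run):
1. the hook's blade is down behind the carton's lip, at least 12 mm below its top edge (x of hook_tip in the frame of carton between -0.07 and -0.012 m and y of hook_tip in the frame of carton between -0.055 and 0.055 m and z of hook_tip in the frame of carton between -0.002 and 0.043 m), for 0.1 s.
2. the hook draws the carton onto the buffer strip, pressing it with more than 5 N for 0.3 s (contact force between carton and stop above 5 N and contact force between hook and carton above 3 N and z of hook_tip in the frame of carton below 0.053 m), for 0.3 s.
At the end, for the whole second after the job is handed in: The open carton stands flat at the front of its bay, lip centre 14 to 47 mm behind the rack's front edge, still bearing on the buffer (over 0.3 N), square within 0.04 rad, at rest; the hook stands upright (within 0.08 rad) on handle and blade on the counter, both outside the rack, at rest (x of carton_lip in the frame of rack between 0.014 and 0.047 m and z of carton_lip in the frame of rack below 0.071 m and angle between the x axis of carton and the x axis of rack, either way round below 0.04 rad and angle between carton's own z axis and vertical below 0.03 rad and linear speed of each of carton, hook below 0.01 m/s and height (world z) of hook_tip between -0.004 and 0.006 m and height (world z) of hook_grip below 0.028 m and angle between hook_grip's own z axis and vertical below 0.08 rad and (x of each of hook_tip, hook_grip in the frame of rack below -0.005 m or y of each of hook_tip, hook_grip in the frame of rack below -0.19 m or y of each of hook_tip, hook_grip in the frame of rack above 0.19 m) and contact force between carton and stop above 0.3 N); the robot touches nothing.
It fails at once if the hook loads the carton with more than 15 N (contact force between hook and carton above 15 N).
It fails at once if the fingers or arm touch the open carton (contact force between any of the fingers, the arm and carton above 0.5 N).
It fails at once if the open carton is tipped more than 0.2 rad (angle between carton's own z axis and vertical above 0.2 rad).
It fails at once if the closed carton is moved more than 10 mm (distance of closed_carton from where it was at the start of the episode above 0.01 m).
It fails at once if a bystander is moved more than 15 mm (distance of any of weight0, weight1, brush_pot, pink_box, tape_roll, cup from where it was at the start of the episode above 0.015 m).
It also fails if it takes over 67 s, if anything falls off the work surface, if the arm or the gripper's body presses on something with over 40 N, if the wrist force passes 120 N, or if a joint passes its speed limit or range.

## Robot

A 6-joint arm with a two-finger parallel gripper is mounted at the origin on the work surface. World frame = base frame: x ahead of the robot, y to its left, z up, the work surface at z = 0. Lengths are in m, angles in rad, forces in N, time in s.
With the tool pointing down it reaches from about 0.35 to 0.775 m from the base axis. Payload 5.5 kg.
Tool frame: the origin (TCP) lies on the centre line of the jaws, within the pads' length; the fingertips stand 8 mm ahead of it and the grasp point (between the pads) lies 11 mm behind it; z points along the fingers, y is the direction in which the jaws open and shut (so a half turn about z gives the same grasp; the last joint's range is limited). The gripper opens to 85 mm and grips with 20 to 120 N. Pads are 22 mm wide; open, the fingers measure 114 mm over their backs; the gripper's body (76 mm by 85 mm) begins 54 mm behind the grasp point. The pads swing forward as they close: fully open they stand 13 mm farther back than shut.
Start: joints at [-1.251, 0.313, 0.046, 1.304, 0, 1.431], TCP at [0.255, -0.515, 0.239] pointing down, gripper open.
Joint ranges: [-2.76, 2.76], [-0.86, 1.69], [-1.03, 1.26], [-2.2, 2.34], [-1.47, 1.5], [-3.14, 3.14]. Speed limits (rad/s): [2.57, 2.57, 3.14, 3.14, 3.14, 3.14].

## Interface

Orientations are given as a unit quaternion [w, x, y, z].
In Python, from workcell import env gives the robot as it stands. The module is installed in compiled form; this text tells all that it offers.
- The arm moves only by the tool play_rows, never from a script. Its argument "steps" is a list of rows, each an object with "claw": the closure in counts, from 0 (fully open) to 255 (shut); "dp": the shift along the tool's x, y, z in m, a list of three; "angular": the turn, a rotation vector about the tool's x, y, z in degrees, a list of three. In form: [{"claw": claw, "dp": [dx, dy, dz], "angular": [wx, wy, wz]}, ...]. A call has exactly 8 rows; each row shifts and turns the commanded pose from where the row before left it, along the tool's axes as they then stand; what a row does not reach is not made up. A row lasts 1/12 s, in which the tool goes at most 41.7 mm and 7.16 degrees, less where a joint would pass 70% of its speed; a pose out of reach is approached as far as the arm can. A call is refused whole if a number of a shift passes 0.0417 or a number of a turn 7.16, either way. A call with a gripper value outside its range is refused whole. The fingers move at their own pace and stop on an object; "force" is the grip in N (left out, the last holds). Time passes only in rows, so rows that do not move let the fingers close, or fill a call up. It gives the time, the measured TCP pose, the force and the opening at its end, in the units of the state.
- env.get_state(): the state, without advancing time (a new reading comes with each control period).
- env.read_camera(name): name is "scene" or "top" or "wrist"; returns (picture, depth): 384x512x3 uint8, red, green, blue; 384x512 float32, m along the optical axis (not along the pixel's ray), 0 where there is no reading.
- env.calibration(name): a dict with "fx", "fy", "cx", "cy" (pixels), "world_from_camera" (4x4, takes a point from camera to world coordinates); the wrist camera has in their place "hand_eye" (4x4, takes a point from camera to tool coordinates, whose origin is the TCP and whose axes are the flange's). Camera axes: x right, y down, z forward; pixel columns grow to the right and rows downward; lengths in m; the calibration is good to about 2 mm. A picture is of the moment at which its call begins: read the wrist's pose just before it. calibration takes no time and is no camera call.
- env.hand_in(): hands the job in, once; it reports no verdict.
The state is a dict: "clock": time; "joint_pos": joint angles; "qvel": joint speeds; "tau": joint torques, N m; "tcp_pos": TCP position; "orientation": TCP orientation; "wrist_force": force on the tool from outside, world axes, zero at the start; "ft_torque": the same for the moment, N m; "finger_gap": finger opening in m.
Only numpy, scipy, OpenCV 4.12 (cv2) and the standard library are available. Lean on these libraries where they do the work, as an engineer would, in place of code of your own. Each camera call takes 0.05 s, during which the arm holds its last target. There are 200 camera calls.

## Working session

There is one attempt and no reset: what is moved stays moved. The work goes in short steps, Python scripts to look and compute and a tool call to move; the robot and the scene stay as the last step left them, time stands still between calls to the robot, and variables do not carry over. Pictures are saved under pics/ and viewed, about 8 in all and at most 12, crops included, and the job is handed in when it is done.

Besides the shell and the picture viewer there is one more tool, called after "Emit:" in YAML: its name, and indented under it one key for each argument. play_rows: Moves the arm, as the interface text tells. Its arguments: {"type":"object","properties":{"steps":{"type":"array","items":{"type":"object","properties":{"claw":{"type":"number"},"dp":{"type":"array","items":{"type":"number"}},"angular":{"type":"array","items":{"type":"number"}}}}},"force":{"type":"number"}},"required":["steps"]}

```bash
mkdir -p pics; cat > h.py <<'E'
import numpy as np, cv2
from workcell import env
def grab(n,f=None):
    p,d=env.read_camera(n); c=env.calibration(n)
    if f: cv2.imwrite('pics/'+f,p[:,:,::-1])
    return p,d,c
def cloud(d,c,T=None):
    v,u=np.indices(d.shape); P=np.stack([(u-c['cx'])/c['fx']*d,(v-c['cy'])/c['fy']*d,d],-1)
    T=c['world_from_camera'] if T is None else T
    T=np.array(T); W=P@T[:3,:3].T+T[:3,3]; W[d==0]=np.nan; return W
E
python3 - <<'E'
from h import *
a=[]
for n in('top','scene'):
    p,d,c=grab(n,n+'0.png'); W=cloud(d,c); np.savez(n+'0.npz',p=p,W=W); print(n,c)
s=env.get_state(); print(s)
E
```

```text
top {'fx': 362.12440127300533, 'fy': 362.12440127300533, 'cx': 255.84350289290384, 'cy': 192.12169052721768, 'world_from_camera': array([[-0.00811602, -0.98567742,  0.16844627,  0.36567297],
       [-0.99995208,  0.0089221 ,  0.00402905,  0.0124761 ],
       [-0.00547424, -0.1684055 , -0.9857026 ,  1.09972772],
       [ 0.        ,  0.        ,  0.        ,  1.        ]])}
scene {'fx': 392.40288540081053, 'fy': 392.40288540081053, 'cx': 251.10477746910098, 'cy': 197.7893770465395, 'world_from_camera': array([[ 4.72204444e-01,  7.45926258e-01, -4.69698819e-01,
         1.10908114e+00],
       [ 8.81488776e-01, -4.00012005e-01,  2.50934120e-01,
        -2.92854247e-01],
       [-7.06817297e-04, -5.32526444e-01, -8.46413071e-01,
         1.11846416e+00],
       [ 0.00000000e+00,  0.00000000e+00,  0.00000000e+00,
         1.00000000e+00]])}
{'clock': 0.1, 'joint_pos': array([-1.25056682e+00,  3.13905106e-01,  4.50937139e-02,  1.30358805e+00,
        6.85336536e-06,  1.43117695e+00]), 'qvel': array([ 0.00097808, -0.00228578,  0.00232485,  0.00030669, -0.0006277 ,
        0.00043547]), 'tau': array([ 1.65465568e-03, -4.81721878e+01,  2.99246192e+01,  1.26513006e-02,
       -1.44979285e-04, -4.98784587e-06]), 'tcp_pos': array([ 0.25503682, -0.51485893,  0.23850997]), 'orientation': array([-7.98601150e-04,  9.73683305e-01,  2.27903883e-01, -6.88737093e-05]), 'wrist_force': array([-0.401014  ,  0.52177354, -0.48896973]), 'ft_torque': array([ 0.03976966, -0.0046842 ,  0.0065748 ]), 'finger_gap': 0.0856857917394336}
```

View pics/top0.png

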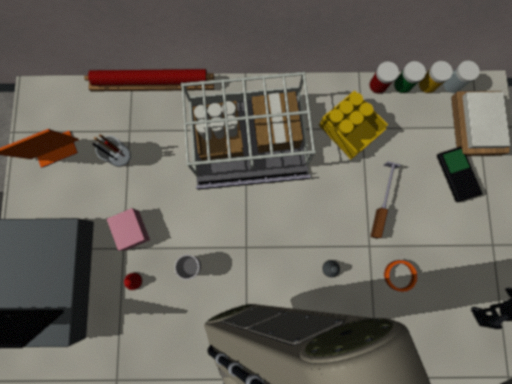

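View pics/scene0.png

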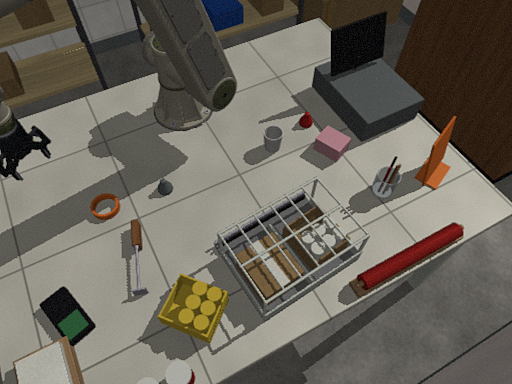

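The hook is the only one in view: handle at top px (380,222), blade at (394,165). There are three carton candidates. The brown box with white cups in the rack's left bay (216,128) is the target. The brown box with a white band (277,120) is the closed carton, and the yellow one (353,123) is the decoy.

```bash
python3 - <<'E'
from h import *
A=np.load('top0.npz');B=np.load('scene0.npz')
# hook
for N,Z in(('top',A),('scene',B)):
    W=Z['W'];p=Z['p'].astype(int)
    X,Y,H=W[...,0],W[...,1],W[...,2]
    m=(X>.3)&(X<.62)&(Y>-.5)&(Y<-.3)&(H>.012)&(H<.08)
    m&=~((np.hypot(X-.265,Y+.40)<.07))
    red=m&(p[...,0]-p[...,2]>35)
    sh=m&~red
    for nm,q in(('handle',red),('shank',sh)):
        P=W[q]; print(N,nm,len(P),P.mean(0),P.min(0),P.max(0))
        top=P[P[:,2]>P[:,2].max()-.012]; 
        r=cv2.minAreaRect(top[:,:2].astype(np.float32)*1000); print(r, cv2.boxPoints(r).round().tolist())
# rack orthophoto
W=A['W'];p=A['p']
def line(u,v): print('px',u,v,W[v,u].round(4))
for u,v in[(198,187),(255,183),(309,178),(198,180),(309,172),(184,86),(304,77),(187,160),(313,150),(380,222),(394,165),(216,152),(237,150)]: line(u,v)
cr=p[65:200,170:330]; cv2.imwrite('pics/crop1.png',cv2.resize(cr,None,fx=4.6,fy=4.4,interpolation=cv2.INTER_CUBIC)[:,:,::-1])
E
```

```text
top handle 373 [ 0.42988374 -0.3531112   0.03734834] [ 0.32468989 -0.43865965  0.01239068] [ 0.49602589 -0.32285562  0.04848404]
((452.96820068359375, -344.55517578125), (23.20891761779785, 87.8782730102539), 73.9385757446289) [[408.0, -344.0], [492.0, -368.0], [498.0, -346.0], [414.0, -321.0]]
top shank 165 [ 0.52987676 -0.36648264  0.03668493] [ 0.40851591 -0.39574111  0.01292963] [ 0.61989452 -0.32279654  0.04471503]
((514.6422729492188, -362.28619384765625), (22.68722915649414, 218.44068908691406), 76.27983093261719) [[406.0, -347.0], [618.0, -399.0], [623.0, -377.0], [411.0, -325.0]]
scene handle 326 [ 0.42535651 -0.36040622  0.03696004] [ 0.32331481 -0.43952908  0.01207899] [ 0.49679645 -0.32562444  0.05024966]
((452.58331298828125, -346.0905456542969), (24.530738830566406, 86.98306274414062), 75.02105712890625) [[407.0, -347.0], [491.0, -369.0], [498.0, -345.0], [414.0, -323.0]]
scene shank 147 [ 0.53873477 -0.37032905  0.03831146] [ 0.40849148 -0.39677537  0.01252901] [ 0.61993185 -0.32326423  0.05086362]
((513.590576171875, -367.31396484375), (21.538488388061523, 220.301025390625), 71.9130630493164) [[406.0, -343.0], [615.0, -412.0], [622.0, -391.0], [412.0, -323.0]]
px 198 187 [0.5652 0.1902 0.0324]
px 255 183 [0.5771 0.0192 0.026 ]
px 309 178 [ 0.5926 -0.1454  0.0188]
px 198 180 [0.5906 0.1938 0.0133]
px 309 172 [ 0.6161 -0.1491 -0.0023]
px 184 86 [0.829  0.2142 0.1554]
px 304 77 [ 0.8505 -0.1204  0.1589]
px 187 160 [0.6162 0.2006 0.1561]
px 313 150 [ 0.6408 -0.1387  0.1556]
px 380 222 [ 0.4545 -0.3438  0.0445]
px 394 165 [ 0.6255 -0.3984  0.0402]
px 216 152 [0.6782 0.1393 0.0154]
px 237 150 [0.6846 0.0744 0.0132]
```

View pics/crop1.png

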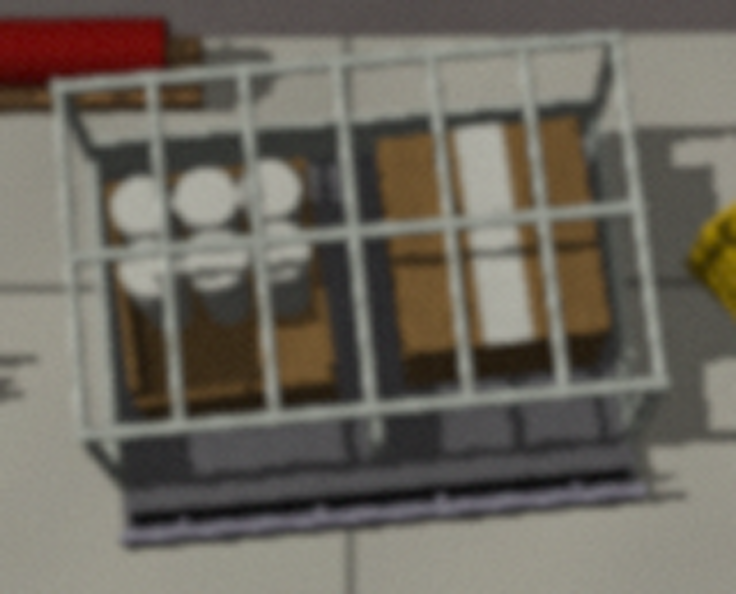

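```bash
cat >> h.py <<'E'
from scipy.spatial.transform import Rotation as R
def rot(): 
    q=env.get_state()['orientation']; return R.from_quat([q[1],q[2],q[3],q[0]])
def down(yaw): # tool pointing down, tool x at yaw (deg)
    a=np.radians(yaw); c,s=np.cos(a),np.sin(a); return R.from_matrix([[c,s,0],[s,-c,0],[0,0,-1]])
def plan(p,yaw,n,nd=4):
    s=env.get_state(); r=rot(); t=down(yaw); w=(r.inv()*t).as_rotvec(degrees=True)
    d=(np.array(p)-s['tcp_pos'])/n; ri=r
    print('per-row turn',(w/n).round(2))
    for i in range(n):
        print(i,ri.inv().apply(d).round(nd).tolist()); ri=ri*R.from_rotvec(w/n,degrees=True)
E
python3 - <<'E'
from h import *
plan((.453,-.345,.20),164,24,3)
A=np.load('top0.npz');W=A['W'];p=A['p'].astype(int)
# rack frame rough
y=.069; o=np.array([.575,.02]); Rm=np.array([[np.cos(y),np.sin(y)],[-np.sin(y),np.cos(y)]])
for N in('top','scene'):
    W=np.load(N+'0.npz')['W'];p=np.load(N+'0.npz')['p'].astype(int)
    L=(W[...,:2]-o)@Rm.T; H=W[...,2]
    m=(L[...,0]>-.05)&(L[...,0]<.35)&(abs(L[...,1])<.2)
    roof=m&(H>.145)&(H<.17); r=cv2.minAreaRect((W[roof][:,:2]*1000).astype(np.float32)); print(N,'roof',r,cv2.boxPoints(r).round().tolist(),np.median(H[roof]))
    bar=m&(L[...,0]<.03)&(H>.027)&(H<.037); 
    if bar.sum()>5: r=cv2.minAreaRect((W[bar][:,:2]*1000).astype(np.float32)); print('bar',bar.sum(),r,cv2.boxPoints(r).round().tolist())
    lip=m&(L[...,1]>.01)&(L[...,1]<.165)&(H>.058)&(H<.08)&(L[...,0]<.14)&(p[...,0]-p[...,2]>20)
    P=W[lip]; print('lip',lip.sum(),P.min(0),P.max(0))
    for q,h in zip(L[lip],H[lip]): print(q.round(3),h.round(3),end=' ')
    print()
E
```

```text
per-row turn [-0.   -0.   -5.74]
0 [0.011, -0.003, 0.002]
1 [0.011, -0.002, 0.002]
2 [0.011, -0.001, 0.002]
3 [0.011, 0.001, 0.002]
4 [0.011, 0.002, 0.002]
5 [0.011, 0.003, 0.002]
6 [0.01, 0.004, 0.002]
7 [0.01, 0.005, 0.002]
8 [0.009, 0.006, 0.002]
9 [0.009, 0.007, 0.002]
10 [0.008, 0.007, 0.002]
11 [0.007, 0.008, 0.002]
12 [0.006, 0.009, 0.002]
13 [0.005, 0.009, 0.002]
14 [0.004, 0.01, 0.002]
15 [0.003, 0.01, 0.002]
16 [0.002, 0.011, 0.002]
17 [0.001, 0.011, 0.002]
18 [0.0, 0.011, 0.002]
19 [-0.001, 0.011, 0.002]
20 [-0.002, 0.011, 0.002]
21 [-0.003, 0.01, 0.002]
22 [-0.004, 0.01, 0.002]
23 [-0.005, 0.01, 0.002]
top roof ((733.5816040039062, 40.5682373046875), (237.4349365234375, 346.7890625), 4.990673065185547) [[600.0, 203.0], [630.0, -142.0], [867.0, -122.0], [837.0, 224.0]] 0.15781586864927177
bar 561 ((586.7552490234375, 27.776214599609375), (21.64752960205078, 344.9156494140625), 4.974593639373779) [[561.0, 199.0], [591.0, -145.0], [612.0, -143.0], [583.0, 201.0]]
lip 114 [0.64852005 0.05601423 0.05817177] [0.70102805 0.18578484 0.07921555]
[0.137 0.157] 0.075 [0.133 0.157] 0
[... 4440 characters left out ...]
0.055] 0.067 [0.094 0.06 ] 0.061 [0.093 0.045] 0.068 [0.095 0.048] 0.068 [0.096 0.05 ] 0.067 [0.095 0.048] 0.06 [0.092 0.031] 0.066 [0.098 0.029] 0.078 [0.092 0.028] 0.063 [0.095 0.029] 0.066 [0.1   0.029] 0.075 [0.099 0.026] 0.07 [0.1   0.029] 0.07 [0.105 0.028] 0.078 [0.102 0.028] 0.067 [0.105 0.029] 0.07 [0.109 0.03 ] 0.076 [0.102 0.029] 0.059 [0.105 0.029] 0.064 [0.109 0.03 ] 0.069 [0.106 0.029] 0.06 [0.11  0.029] 0.066 [0.114 0.03 ] 0.072 [0.118 0.03 ] 0.079 [0.11 0.03] 0.059 [0.116 0.029] 0.069 [0.119 0.03 ] 0.073 [0.12  0.032] 0.073 [0.116 0.029] 0.062 [0.12 0.03] 0.068 [0.136 0.032] 0.073 [0.13  0.031] 0.058 [0.134 0.031] 0.063 [0.138 0.032] 0.07 [0.14 0.03] 0.068 [0.139 0.032] 0.059
```

Emit:
play_rows:
  steps:
    - {"claw":0,"dp":[0.011,-0.003,0.002],"angular":[0,0,-5.74]}
    - {"claw":0,"dp":[0.011,-0.002,0.002],"angular":[0,0,-5.74]}
    - {"claw":0,"dp":[0.011,-0.001,0.002],"angular":[0,0,-5.74]}
    - {"claw":0,"dp":[0.011,0.001,0.002],"angular":[0,0,-5.74]}
    - {"claw":0,"dp":[0.011,0.002,0.002],"angular":[0,0,-5.74]}
    - {"claw":0,"dp":[0.011,0.003,0.002],"angular":[0,0,-5.74]}
    - {"claw":0,"dp":[0.01,0.004,0.002],"angular":[0,0,-5.74]}
    - {"claw":0,"dp":[0.01,0.005,0.002],"angular":[0,0,-5.74]}

```text
clock: 0.77
tcp_pos: [0.3233, -0.4569, 0.2227]
orientation: [-0.001, 0.806, 0.592, 0.0]
wrist_force: [0.7, -0.2, 0.2]
finger_gap: 0.0854
```

Emit:
play_rows:
  steps:
    - {"claw":0,"dp":[0.009,0.006,0.002],"angular":[0,0,-5.74]}
    - {"claw":0,"dp":[0.009,0.007,0.002],"angular":[0,0,-5.74]}
    - {"claw":0,"dp":[0.008,0.007,0.002],"angular":[0,0,-5.74]}
    - {"claw":0,"dp":[0.007,0.008,0.002],"angular":[0,0,-5.74]}
    - {"claw":0,"dp":[0.006,0.009,0.002],"angular":[0,0,-5.74]}
    - {"claw":0,"dp":[0.005,0.009,0.002],"angular":[0,0,-5.74]}
    - {"claw":0,"dp":[0.004,0.01,0.002],"angular":[0,0,-5.74]}
    - {"claw":0,"dp":[0.003,0.01,0.002],"angular":[0,0,-5.74]}

```text
clock: 1.43
tcp_pos: [0.3892, -0.402, 0.2067]
orientation: [-0.0, 0.512, 0.859, 0.0]
wrist_force: [-0.6, 1.0, -0.1]
finger_gap: 0.0854
```

Emit:
play_rows:
  steps:
    - {"claw":0,"dp":[0.002,0.011,0.002],"angular":[0,0,-5.74]}
    - {"claw":0,"dp":[0.001,0.011,0.002],"angular":[0,0,-5.74]}
    - {"claw":0,"dp":[0,0.011,0.002],"angular":[0,0,-5.74]}
    - {"claw":0,"dp":[-0.001,0.011,0.002],"angular":[0,0,-5.74]}
    - {"claw":0,"dp":[-0.002,0.011,0.002],"angular":[0,0,-5.74]}
    - {"claw":0,"dp":[-0.003,0.01,0.002],"angular":[0,0,-5.74]}
    - {"claw":0,"dp":[-0.004,0.01,0.002],"angular":[0,0,-5.74]}
    - {"claw":0,"dp":[-0.005,0.01,0.002],"angular":[0,0,-5.74]}

```text
clock: 2.1
tcp_pos: [0.4562, -0.3454, 0.1907]
orientation: [-0.0, 0.136, 0.991, 0.0]
wrist_force: [0.2, 0.3, -0.6]
finger_gap: 0.0852
```

```bash
python3 - <<'E'
from h import *
s=env.get_state(); print(s['clock'],s['tcp_pos'],rot().as_matrix().round(3).tolist(),s['wrist_force'])
p,d,c=grab('wrist','w1.png'); T=np.eye(4);T[:3,:3]=rot().as_matrix();T[:3,3]=s['tcp_pos'];T=T@np.array(c['hand_eye'])
W=cloud(d,c,T);np.savez('w1.npz',p=p,W=W)
X,Y,H=W[...,0],W[...,1],W[...,2]
m=(X>.38)&(X<.66)&(Y>-.45)&(Y<-.28)&(H>.008)&(H<.07)
P=W[m&(H>.038)&(H<.05)]; r=cv2.minAreaRect((P[:,:2]*1000).astype(np.float32)); print(r,cv2.boxPoints(r).round().tolist(),np.median(P[:,2]))
p=p.astype(int);q=m&(H>.035)&(p[...,0]-p[...,2]>35); P=W[q]; r=cv2.minAreaRect((P[:,:2]*1000).astype(np.float32)); print('handle',len(P),r,P.mean(0))
P=W[m&(X>.53)]; print('shank',len(P), P.mean(0) if len(P) else 0)
if len(P):
  print(cv2.fitLine(P[:,:2].astype(np.float32),cv2.DIST_HUBER,0,.01,.01).ravel())
E
```

```text
2.1 [ 0.45623071 -0.34541577  0.19067701] [[-0.963, 0.269, -0.001], [0.269, 0.963, 0.001], [0.001, 0.0, -1.0]] [ 0.19180082  0.30039367 -0.56827986]
((537.9440307617188, -313.69140625), (136.938720703125, 232.07484436035156), 71.96603393554688) [[406.0, -343.0], [627.0, -415.0], [669.0, -285.0], [449.0, -213.0]] 0.044476158049203685
handle 1816 ((536.8882446289062, -329.0828552246094), (257.8581237792969, 55.600128173828125), 10.061416625976562) [ 0.45691813 -0.3410504   0.0450083 ]
shank 1108 [ 0.61078491 -0.37493295  0.03411658]
[ 0.982925   -0.18400654  0.609533   -0.38434893]
```

View pics/w1.png

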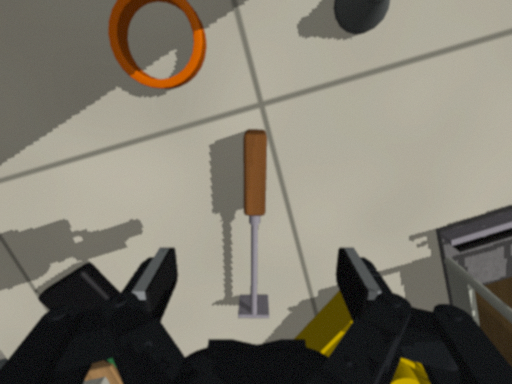

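The handle spans px (255,130) to (255,214), and the blade is at about (253,306), almost in line with the tool. I'll measure only those pixels.

```bash
python3 - <<'E'
from h import *
Z=np.load('w1.npz');W=Z['W'];H=W[...,2]
a=W[125:225,238:272].reshape(-1,3);a=a[(a[:,2]>.038)];a=a[a[:,2]<.05]
r=cv2.minAreaRect((a[:,:2]*1000).astype(np.float32));print(r,a.mean(0),cv2.boxPoints(r).round(1).tolist())
b=W[288:322,236:274].reshape(-1,3);b=b[b[:,2]>.02]
r2=cv2.minAreaRect((b[:,:2]*1000).astype(np.float32));print(r2,b.mean(0))
s=W[222:290,244:264].reshape(-1,3);s=s[s[:,2]>.025];f=cv2.fitLine(s[:,:2].astype(np.float32),cv2.DIST_HUBER,0,.01,.01).ravel();print(f,np.degrees(np.arctan(f[1]/f[0])))
E
```

```text
((458.7354736328125, -345.9958801269531), (23.109159469604492, 101.12065124511719), 73.95441436767578) [ 0.45264181 -0.34451781  0.04467197] [[407.0, -343.1000061035156], [504.1000061035156, -371.1000061035156], [510.5, -348.8999938964844], [413.29998779296875, -320.8999938964844]]
((611.2719116210938, -388.76068115234375), (40.01496124267578, 46.114688873291016), 71.91409301757812) [ 0.62328148 -0.39302348  0.03562071]
[ 0.96222144 -0.27226803  0.54480284 -0.37079546] -15.799272
```

Emit:
play_rows:
  steps:
    - {"claw":0,"dp":[0.003,0,0.03],"angular":[0,0,0.2]}
    - {"claw":0,"dp":[0,0,0.03],"angular":[0,0,0]}
    - {"claw":0,"dp":[0,0,0.03],"angular":[0,0,0]}
    - {"claw":0,"dp":[0,0,0.025],"angular":[0,0,0]}
    - {"claw":0,"dp":[0,0,0.025],"angular":[0,0,0]}
    - {"claw":0,"dp":[0,0,0.02],"angular":[0,0,0]}
    - {"claw":0,"dp":[0,0,0.014],"angular":[0,0,0]}
    - {"claw":0,"dp":[0,0,0],"angular":[0,0,0]}

```text
clock: 2.82
tcp_pos: [0.4508, -0.3433, 0.0137]
orientation: [-0.003, 0.141, 0.99, 0.002]
wrist_force: [-1.2, 0.1, -0.8]
finger_gap: 0.0852
```

Emit:
play_rows:
  steps:
    - {"claw":255,"dp":[0,0,0]}
    - {"claw":255,"dp":[0,0,0]}
    - {"claw":255,"dp":[0,0,0]}
    - {"claw":255,"dp":[0,0,0]}
    - {"claw":255,"dp":[0,0,0]}
    - {"claw":255,"dp":[0,0,0]}
    - {"claw":255,"dp":[0,0,0]}
    - {"claw":255,"dp":[0,0,0]}
  force: 70

```text
invalid input at $.steps[0]: expected keys claw, dp, angular
```

Emit:
play_rows:
  steps:
    - {"claw":255,"dp":[0,0,0],"angular":[0,0,0]}
    - {"claw":255,"dp":[0,0,0],"angular":[0,0,0]}
    - {"claw":255,"dp":[0,0,0],"angular":[0,0,0]}
    - {"claw":255,"dp":[0,0,0],"angular":[0,0,0]}
    - {"claw":255,"dp":[0,0,0],"angular":[0,0,0]}
    - {"claw":255,"dp":[0,0,0],"angular":[0,0,0]}
    - {"claw":255,"dp":[0,0,0],"angular":[0,0,0]}
    - {"claw":255,"dp":[0,0,0],"angular":[0,0,0]}
  force: 70

```text
clock: 3.48
tcp_pos: [0.4539, -0.3459, 0.0186]
orientation: [0.001, 0.14, 0.99, -0.001]
wrist_force: [-0.3, -0.0, 5.1]
finger_gap: 0.0231
```

```bash
python3 - <<'E'
from h import *
s=env.get_state(); print(s['clock'],s['tcp_pos'],rot().as_matrix().round(3).tolist(),s['wrist_force'],s['finger_gap'])
E
```

```text
3.4833 [ 0.45393551 -0.34593017  0.01856803] [[-0.961, 0.277, 0.002], [0.277, 0.961, -0.002], [-0.002, -0.001, -1.0]] [-0.30917142 -0.02321141  5.05547373] 0.023050071079733198
```

Emit:
play_rows:
  steps:
    - {"claw":255,"dp":[0,0,-0.005],"angular":[0,0,0]}
    - {"claw":255,"dp":[0,0,-0.015],"angular":[0,0,0]}
    - {"claw":255,"dp":[0,0,-0.025],"angular":[0,0,0]}
    - {"claw":255,"dp":[0,0,-0.03],"angular":[0,0,0]}
    - {"claw":255,"dp":[0,0,-0.03],"angular":[0,0,0]}
    - {"claw":255,"dp":[0,0,-0.03],"angular":[0,0,0]}
    - {"claw":255,"dp":[0,0,-0.025],"angular":[0,0,0]}
    - {"claw":255,"dp":[0,0,-0.01],"angular":[0,0,0]}

```text
clock: 4.15
tcp_pos: [0.4543, -0.3461, 0.1913]
orientation: [0.002, 0.14, 0.99, -0.002]
wrist_force: [0.6, 0.4, -1.3]
finger_gap: 0.0231
```

```bash
python3 - <<'E'
from h import *
s=env.get_state(); print(s['clock'],s['tcp_pos'],s['wrist_force'],s['ft_torque'])
plan((.3844,.0941,.19),185,24,3)
W=np.load('top0.npz')['W']
for u,v in[(188,266),(332,268)]: print(W[v,u])
E
```

```text
4.15 [ 0.45425676 -0.34610941  0.19129219] [ 0.64858462  0.36146978 -1.32612224] [-0.05857168 -0.0063029   0.01740347]
per-row turn [-0.01  0.01 -0.88]
0 [0.008, 0.017, -0.0]
1 [0.008, 0.017, -0.0]
2 [0.007, 0.017, -0.0]
3 [0.007, 0.017, -0.0]
4 [0.007, 0.017, -0.0]
5 [0.007, 0.017, -0.0]
6 [0.006, 0.017, -0.0]
7 [0.006, 0.018, 0.0]
8 [0.006, 0.018, 0.0]
9 [0.005, 0.018, 0.0]
10 [0.005, 0.018, 0.0]
11 [0.005, 0.018, 0.0]
12 [0.005, 0.018, 0.0]
13 [0.004, 0.018, 0.0]
14 [0.004, 0.018, 0.0]
15 [0.004, 0.018, 0.0]
16 [0.004, 0.018, 0.0]
17 [0.003, 0.018, 0.0]
18 [0.003, 0.018, 0.0]
19 [0.003, 0.018, 0.0]
20 [0.002, 0.018, 0.0]
21 [0.002, 0.018, 0.0]
22 [0.002, 0.018, 0.0]
23 [0.002, 0.019, 0.0]
[0.33234709 0.21932675 0.00863069]
[ 0.32493131 -0.19677679  0.05329926]
```

Emit:
play_rows:
  steps:
    - {"claw":255,"dp":[0.008,0.017,0],"angular":[0,0,-0.88]}
    - {"claw":255,"dp":[0.008,0.017,0],"angular":[0,0,-0.88]}
    - {"claw":255,"dp":[0.007,0.017,0],"angular":[0,0,-0.88]}
    - {"claw":255,"dp":[0.007,0.017,0],"angular":[0,0,-0.88]}
    - {"claw":255,"dp":[0.007,0.017,0],"angular":[0,0,-0.88]}
    - {"claw":255,"dp":[0.007,0.017,0],"angular":[0,0,-0.88]}
    - {"claw":255,"dp":[0.006,0.017,0],"angular":[0,0,-0.88]}
    - {"claw":255,"dp":[0.006,0.018,0],"angular":[0,0,-0.88]}

```text
clock: 4.82
tcp_pos: [0.4286, -0.1977, 0.1861]
orientation: [-0.001, 0.079, 0.997, 0.0]
wrist_force: [-0.6, -0.5, -0.5]
finger_gap: 0.0233
```

Emit:
play_rows:
  steps:
    - {"claw":255,"dp":[0.006,0.018,0],"angular":[0,0,-0.88]}
    - {"claw":255,"dp":[0.005,0.018,0],"angular":[0,0,-0.88]}
    - {"claw":255,"dp":[0.005,0.018,0],"angular":[0,0,-0.88]}
    - {"claw":255,"dp":[0.005,0.018,0],"angular":[0,0,-0.88]}
    - {"claw":255,"dp":[0.005,0.018,0],"angular":[0,0,-0.88]}
    - {"claw":255,"dp":[0.004,0.018,0],"angular":[0,0,-0.88]}
    - {"claw":255,"dp":[0.004,0.018,0],"angular":[0,0,-0.88]}
    - {"claw":255,"dp":[0.004,0.018,0],"angular":[0,0,-0.88]}

```text
clock: 5.48
tcp_pos: [0.4057, -0.0506, 0.1863]
orientation: [-0.001, 0.017, 1.0, 0.0]
wrist_force: [0.3, -0.8, -1.7]
finger_gap: 0.0234
```

Emit:
play_rows:
  steps:
    - {"claw":255,"dp":[0.004,0.018,0],"angular":[0,0,-0.88]}
    - {"claw":255,"dp":[0.003,0.018,0],"angular":[0,0,-0.88]}
    - {"claw":255,"dp":[0.003,0.018,0],"angular":[0,0,-0.88]}
    - {"claw":255,"dp":[0.003,0.018,0],"angular":[0,0,-0.88]}
    - {"claw":255,"dp":[0.002,0.018,0],"angular":[0,0,-0.88]}
    - {"claw":255,"dp":[0.002,0.018,0],"angular":[0,0,-0.88]}
    - {"claw":255,"dp":[0.002,0.018,0],"angular":[0,0,-0.88]}
    - {"claw":255,"dp":[0.002,0.017,0],"angular":[0,0,-0.88]}

```text
clock: 6.15
tcp_pos: [0.3821, 0.0919, 0.1863]
orientation: [-0.001, -0.044, 0.999, 0.0]
wrist_force: [-0.3, -0.6, -1.4]
finger_gap: 0.0235
```

```bash
python3 - <<'E'
from h import *
s=env.get_state(); print(s['clock'],s['tcp_pos'],rot().as_matrix().round(3).tolist(),s['wrist_force'],s['joint_pos'])
p,d,c=grab('wrist','w2.png'); T=np.eye(4);T[:3,:3]=rot().as_matrix();T[:3,3]=s['tcp_pos'];T=T@np.array(c['hand_eye'])
W=cloud(d,c,T);np.savez('w2.npz',p=p,W=W)
p,d,c=grab('scene','s2.png');np.savez('s2.npz',p=p,W=cloud(d,c))
p,d,c=grab('top','t2.png');np.savez('t2.npz',p=p,W=cloud(d,c))
E
```

```text
6.15 [0.38206854 0.09186308 0.18629215] [[-0.996, -0.088, -0.002], [-0.088, 0.996, -0.0], [0.002, 0.0, -1.0]] [-0.27154531 -0.64261112 -1.42941336] [ 3.09248851e-02 -1.12887812e-02 -4.73075058e-01  1.11086227e+00
  1.92211820e-05 -5.76216462e-02]
```

View pics/w2.png

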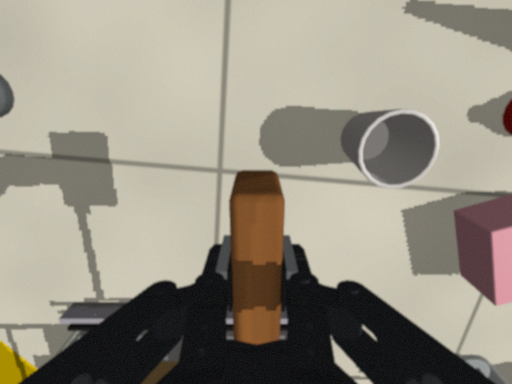

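The hook is held straight, with the handle centred in the jaws (258,255). The cup (390,148) and pink box are clear of it.

```bash
python3 - <<'E'
from h import *
for n in('s2','t2'):
    W=np.load(n+'.npz')['W'];X,Y,H=W[...,0],W[...,1],W[...,2]
    m=(X>.42)&(X<.62)&(Y>.06)&(Y<.15)&(H>.165)&(H<.26)
    P=W[m]; print(n,m.sum(),P.min(0),P.max(0))
    for lo in np.arange(.42,.6,.02):
        q=P[(P[:,0]>lo)&(P[:,0]<lo+.02)]
        if len(q): print(round(lo,2),len(q),q.mean(0).round(4),q[:,2].max().round(3),q[:,1].min().round(3),q[:,1].max().round(3))
E
```

```text
s2 268 [0.42012153 0.08503898 0.16797625] [0.56854753 0.13073346 0.21426381]
0.42 65 [0.4257 0.0946 0.1975] 0.214 0.085 0.106
0.44 16 [0.4503 0.0999 0.2071] 0.209 0.097 0.105
0.46 15 [0.4705 0.1012 0.2066] 0.209 0.098 0.105
0.48 15 [0.4901 0.1023 0.2081] 0.211 0.099 0.106
0.5 17 [0.5099 0.1042 0.208 ] 0.213 0.101 0.108
0.52 16 [0.5298 0.1062 0.2078] 0.212 0.103 0.111
0.54 18 [0.5497 0.1089 0.2073] 0.21 0.103 0.128
0.56 106 [0.5649 0.1091 0.192 ] 0.211 0.09 0.131
t2 164 [0.48878162 0.08991015 0.16986801] [0.56794613 0.12931243 0.2105196 ]
0.48 15 [0.494  0.1031 0.2072] 0.21 0.101 0.106
0.5 26 [0.5106 0.1046 0.206 ] 0.21 0.101 0.109
0.52 22 [0.5301 0.106  0.2065] 0.21 0.103 0.109
0.54 26 [0.5492 0.1084 0.2059] 0.211 0.104 0.112
0.56 75 [0.5635 0.1092 0.1969] 0.21 0.09 0.129
```

Emit:
play_rows:
  steps:
    - {"claw":255,"dp":[0,0,0.006],"angular":[0,0,0]}
    - {"claw":255,"dp":[0,0,0.012],"angular":[0,0,0]}
    - {"claw":255,"dp":[0,0,0.016],"angular":[0,0,0]}
    - {"claw":255,"dp":[0,0,0.016],"angular":[0,0,0]}
    - {"claw":255,"dp":[0,0,0.016],"angular":[0,0,0]}
    - {"claw":255,"dp":[0,0,0.012],"angular":[0,0,0]}
    - {"claw":255,"dp":[0,0,0.008],"angular":[0,0,0]}
    - {"claw":255,"dp":[0,0,0],"angular":[0,0,0]}

```text
clock: 6.97
tcp_pos: [0.3818, 0.0902, 0.0994]
orientation: [-0.002, -0.043, 0.999, -0.0]
wrist_force: [-0.0, -0.0, -1.0]
finger_gap: 0.0232
```

Emit:
play_rows:
  steps:
    - {"claw":255,"dp":[-0.006,0,0],"angular":[0,0,0]}
    - {"claw":255,"dp":[-0.015,0,0],"angular":[0,0,0]}
    - {"claw":255,"dp":[-0.02,0,0],"angular":[0,0,0]}
    - {"claw":255,"dp":[-0.02,0,0],"angular":[0,0,0]}
    - {"claw":255,"dp":[-0.02,0,0],"angular":[0,0,0]}
    - {"claw":255,"dp":[-0.017,0,0],"angular":[0,0,0]}
    - {"claw":255,"dp":[-0.01,0,0],"angular":[0,0,0]}
    - {"claw":255,"dp":[-0.004,0,0],"angular":[0,0,0]}

```text
clock: 7.63
tcp_pos: [0.4973, 0.1006, 0.1019]
orientation: [0.001, -0.044, 0.999, -0.0]
wrist_force: [0.8, -0.2, -1.2]
finger_gap: 0.0235
```

```bash
python3 - <<'E'
from h import *
s=env.get_state(); print(s['clock'],s['tcp_pos'],s['wrist_force'],s['ft_torque'])
p,d,c=grab('scene');W=cloud(d,c);np.savez('s3.npz',p=p,W=W)
X,Y,H=W[...,0],W[...,1],W[...,2]
m=(X>.665)&(X<.69)&(Y>.09)&(Y<.15)&(H>.075)&(H<.13);print(W[m].round(3)[:40].tolist())
cr=p[180:300,210:380];cv2.imwrite('pics/s3.png',cv2.resize(cr,None,fx=4.6,fy=4.6,interpolation=cv2.INTER_CUBIC)[:,:,::-1])
E
```

```text
7.6333 [0.497315   0.10064478 0.10193849] [ 0.77173687 -0.18633972 -1.15638248] [0.00575282 0.05234194 0.01909312]
[[0.666, 0.117, 0.122], [0.677, 0.134, 0.125], [0.667, 0.113, 0.122], [0.669, 0.115, 0.123], [0.671, 0.117, 0.124], [0.677, 0.127, 0.124], [0.679, 0.129, 0.126], [0.68, 0.132, 0.125], [0.678, 0.137, 0.119], [0.672, 0.113, 0.123], [0.673, 0.116, 0.123], [0.675, 0.118, 0.123], [0.677, 0.12, 0.126], [0.679, 0.122, 0.126], [0.679, 0.126, 0.123], [0.682, 0.127, 0.127], [0.681, 0.132, 0.121], [0.674, 0.112, 0.121], [0.678, 0.112, 0.126], [0.679, 0.115, 0.127], [0.679, 0.119, 0.123], [0.683, 0.119, 0.129], [0.68, 0.125, 0.12], [0.681, 0.128, 0.119], [0.68, 0.134, 0.113], [0.68, 0.111, 0.126], [0.682, 0.113, 0.126], [0.681, 0.118, 0.121], [0.681, 0.122, 0.117], [0.682, 0.125, 0.116], [0.68, 0.131, 0.109], [0.68, 0.135, 0.105], [0.679, 0.102, 0.125], [0.681, 0.115, 0.117], [0.681, 0.119, 0.115], [0.682, 0.122, 0.114], [0.682, 0.125, 0.111], [0.679, 0.133, 0.099], [0.68, 0.136, 0.098], [0.68, 0.098, 0.125]]
```

View pics/s3.png

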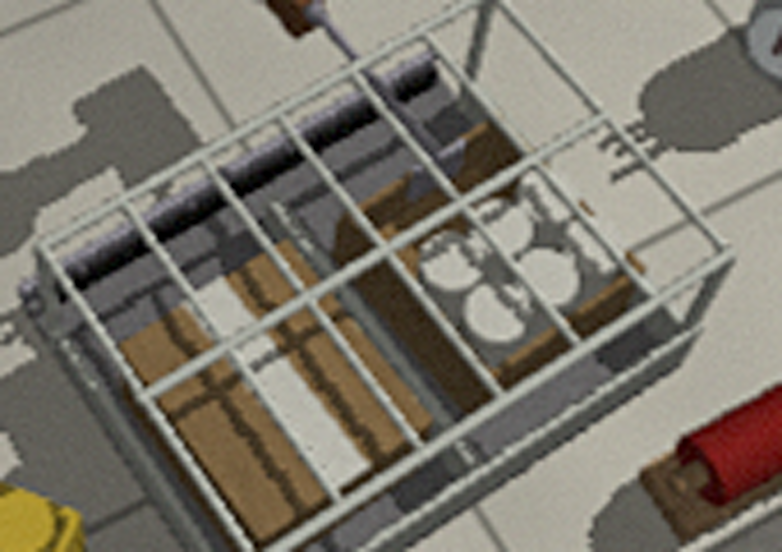

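The blade (435,160 in the crop) sits behind the lip and in front of the cups, roughly centred on the carton, so I'll lower it.

Emit:
play_rows:
  steps:
    - {"claw":255,"dp":[0,0,0.004],"angular":[0,0,0]}
    - {"claw":255,"dp":[0,0,0.008],"angular":[0,0,0]}
    - {"claw":255,"dp":[0,0,0.01],"angular":[0,0,0]}
    - {"claw":255,"dp":[0,0,0.008],"angular":[0,0,0]}
    - {"claw":255,"dp":[0,0,0.006],"angular":[0,0,0]}
    - {"claw":255,"dp":[0,0,0.004],"angular":[0,0,0]}
    - {"claw":255,"dp":[0,0,0],"angular":[0,0,0]}
    - {"claw":255,"dp":[0,0,0],"angular":[0,0,0]}

```text
clock: 8.35
tcp_pos: [0.4944, 0.1007, 0.061]
orientation: [-0.0, -0.044, 0.999, -0.0]
wrist_force: [0.8, 0.1, -1.6]
finger_gap: 0.0236
```

```bash
cat >>h.py <<'E'
def st():
    s=env.get_state();f=s['wrist_force'];a=np.radians(5);x=np.array([np.cos(a),np.sin(a)])
    print(s['clock'],s['tcp_pos'].round(4),'F',f.round(2),'pull along rack x',(f[:2]@x).round(2),'M',s['ft_torque'].round(3),'rackx',((s['tcp_pos'][:2]-[.576,.027])@x).round(4))
E
python3 -c "
from h import *
st()"
```

```text
8.35 [0.4944 0.1007 0.061 ] F [ 0.77  0.07 -1.57] pull along rack x 0.77 M [ 0.04   0.069 -0.012] rackx -0.0748
```

Emit:
play_rows:
  steps:
    - {"claw":255,"dp":[0.001,0,0],"angular":[0,0,0]}
    - {"claw":255,"dp":[0.002,0,0],"angular":[0,0,0]}
    - {"claw":255,"dp":[0.002,0,0],"angular":[0,0,0]}
    - {"claw":255,"dp":[0.002,0,0],"angular":[0,0,0]}
    - {"claw":255,"dp":[0.001,0,0],"angular":[0,0,0]}
    - {"claw":255,"dp":[0.001,0,0],"angular":[0,0,0]}
    - {"claw":255,"dp":[0.001,0,0],"angular":[0,0,0]}
    - {"claw":255,"dp":[0.001,0,0],"angular":[0,0,0]}

```text
clock: 9.02
tcp_pos: [0.4837, 0.0998, 0.0613]
orientation: [0.0, -0.044, 0.999, -0.0]
wrist_force: [-0.1, 0.7, -1.7]
finger_gap: 0.0233
```

Emit:
play_rows:
  steps:
    - {"claw":255,"dp":[0.001,0,0],"angular":[0,0,0]}
    - {"claw":255,"dp":[0.001,0,0],"angular":[0,0,0]}
    - {"claw":255,"dp":[0.001,0,0],"angular":[0,0,0]}
    - {"claw":255,"dp":[0.001,0,0],"angular":[0,0,0]}
    - {"claw":255,"dp":[0.001,0,0],"angular":[0,0,0]}
    - {"claw":255,"dp":[0.001,0,0],"angular":[0,0,0]}
    - {"claw":255,"dp":[0.001,0,0],"angular":[0,0,0]}
    - {"claw":255,"dp":[0.001,0,0],"angular":[0,0,0]}

```text
clock: 9.68
tcp_pos: [0.4762, 0.0992, 0.0615]
orientation: [0.0, -0.044, 0.999, 0.0]
wrist_force: [3.8, 1.9, -3.1]
finger_gap: 0.0234
```

```bash
python3 -c "
from h import *
st()"
```

```text
9.6833 [0.4762 0.0992 0.0615] F [ 3.81  1.87 -3.08] pull along rack x 3.95 M [ 0.292 -0.641  0.268] rackx -0.0931
```

Emit:
play_rows:
  steps:
    - {"claw":255,"dp":[0.0015,0,0],"angular":[0,0,0]}
    - {"claw":255,"dp":[0.0015,0,0],"angular":[0,0,0]}
    - {"claw":255,"dp":[0.0015,0,0],"angular":[0,0,0]}
    - {"claw":255,"dp":[0.0015,0,0],"angular":[0,0,0]}
    - {"claw":255,"dp":[0.0015,0,0],"angular":[0,0,0]}
    - {"claw":255,"dp":[0.0015,0,0],"angular":[0,0,0]}
    - {"claw":255,"dp":[0.0015,0,0],"angular":[0,0,0]}
    - {"claw":255,"dp":[0.0015,0,0],"angular":[0,0,0]}

```text
clock: 10.35
tcp_pos: [0.4638, 0.0979, 0.0613]
orientation: [0.0, -0.044, 0.999, -0.0]
wrist_force: [5.3, 1.5, -1.9]
finger_gap: 0.0231
```

Emit:
play_rows:
  steps:
    - {"claw":255,"dp":[0.0015,0,0],"angular":[0,0,0]}
    - {"claw":255,"dp":[0.0015,0,0],"angular":[0,0,0]}
    - {"claw":255,"dp":[0.0015,0,0],"angular":[0,0,0]}
    - {"claw":255,"dp":[0.0015,0,0],"angular":[0,0,0]}
    - {"claw":255,"dp":[0.0015,0,0],"angular":[0,0,0]}
    - {"claw":255,"dp":[0.0015,0,0],"angular":[0,0,0]}
    - {"claw":255,"dp":[0.0015,0,0],"angular":[0,0,0]}
    - {"claw":255,"dp":[0.0015,0,0],"angular":[0,0,0]}

```text
clock: 11.02
tcp_pos: [0.4518, 0.0969, 0.0613]
orientation: [0.0, -0.044, 0.999, -0.0]
wrist_force: [6.2, 0.7, -2.9]
finger_gap: 0.023
```

```bash
python3 - <<'E'
from h import *
st()
# buffer face estimate + lip line, rack frame yaw 5deg, origin (.576,.027)
a=np.radians(5);Rm=np.array([[np.cos(a),np.sin(a)],[-np.sin(a),np.cos(a)]])
for n in('top','scene'):
    p,d,c=grab(n);W=cloud(d,c);L=(W[...,:2]-[.576,.027])@Rm.T;H=W[...,2]
    b=(L[...,0]>-.02)&(L[...,0]<.055)&(L[...,1]>-.15)&(L[...,1]<.15)&(H>.025)&(H<.038)
    x=L[b][:,0];print(n,'bar x pct',np.percentile(x,[2,10,50,90,98]).round(4))
    pp=p.astype(int)
    l=(L[...,1]>.03)&(L[...,1]<.14)&(abs(L[...,1]-.085)>.024)&(L[...,0]<.09)&(L[...,0]>.03)&(H>.063)&(H<.071)&(pp[...,0]-pp[...,2]>20)
    q=L[l]; k=np.polyfit(q[:,1]-.085,q[:,0],1);print('lip',len(q),k.round(4), 'hgt',np.median(H[l]))
E
```

```text
11.0167 [0.4518 0.0969 0.0613] F [ 6.17  0.71 -2.9 ] pull along rack x 6.21 M [ 0.016 -0.754 -0.054] rackx -0.1176
top bar x pct [0.0005 0.0014 0.0081 0.0195 0.0211]
lip 44 [0.0038 0.061 ] hgt 0.06636951207402197
scene bar x pct [-0.0005  0.0015  0.0077  0.0195  0.021 ]
lip 34 [0.009  0.0597] hgt 0.06748770938355231
```

Emit:
play_rows:
  steps:
    - {"claw":255,"dp":[0.0015,0,0],"angular":[0,0,0]}
    - {"claw":255,"dp":[0.0015,0,0],"angular":[0,0,0]}
    - {"claw":255,"dp":[0.0015,0,0],"angular":[0,0,0]}
    - {"claw":255,"dp":[0.0015,0,0],"angular":[0,0,0]}
    - {"claw":255,"dp":[0.0015,0,0],"angular":[0,0,0]}
    - {"claw":255,"dp":[0.0015,0,0],"angular":[0,0,0]}
    - {"claw":255,"dp":[0.0015,0,0],"angular":[0,0,0]}
    - {"claw":255,"dp":[0.0015,0,0],"angular":[0,0,0]}

```text
clock: 11.78
tcp_pos: [0.4398, 0.0959, 0.0613]
orientation: [0.0, -0.044, 0.999, -0.0]
wrist_force: [5.5, 0.3, -2.6]
finger_gap: 0.0231
```

Emit:
play_rows:
  steps:
    - {"claw":255,"dp":[0.0012,0,0],"angular":[0,0,0]}
    - {"claw":255,"dp":[0.0012,0,0],"angular":[0,0,0]}
    - {"claw":255,"dp":[0.0012,0,0],"angular":[0,0,0]}
    - {"claw":255,"dp":[0.0012,0,0],"angular":[0,0,0]}
    - {"claw":255,"dp":[0.0012,0,0],"angular":[0,0,0]}
    - {"claw":255,"dp":[0.0012,0,0],"angular":[0,0,0]}
    - {"claw":255,"dp":[0.0012,0,0],"angular":[0,0,0]}
    - {"claw":255,"dp":[0.0012,0,0],"angular":[0,0,0]}

```text
clock: 12.45
tcp_pos: [0.4303, 0.0951, 0.0613]
orientation: [0.0, -0.044, 0.999, -0.0]
wrist_force: [4.8, 0.7, -2.5]
finger_gap: 0.023
```

```bash
python3 -c "
from h import *
st()"
```

```text
12.45 [0.4303 0.0951 0.0613] F [ 4.83  0.67 -2.48] pull along rack x 4.87 M [ 0.094 -0.928  0.003] rackx -0.1392
```

Emit:
play_rows:
  steps:
    - {"claw":255,"dp":[0.001,0,0],"angular":[0,0,0]}
    - {"claw":255,"dp":[0.001,0,0],"angular":[0,0,0]}
    - {"claw":255,"dp":[0.001,0,0],"angular":[0,0,0]}
    - {"claw":255,"dp":[0.001,0,0],"angular":[0,0,0]}
    - {"claw":255,"dp":[0.0005,0,0],"angular":[0,0,0]}
    - {"claw":255,"dp":[0.0005,0,0],"angular":[0,0,0]}
    - {"claw":255,"dp":[0.0005,0,0],"angular":[0,0,0]}
    - {"claw":255,"dp":[0.0005,0,0],"angular":[0,0,0]}

```text
clock: 13.12
tcp_pos: [0.4244, 0.0946, 0.0613]
orientation: [0.0, -0.044, 0.999, -0.0]
wrist_force: [4.9, 0.5, -1.0]
finger_gap: 0.0232
```

```bash
python3 - <<'E'
from h import *
st()
a=np.radians(5);Rm=np.array([[np.cos(a),np.sin(a)],[-np.sin(a),np.cos(a)]])
for n in('top','scene'):
    p,d,c=grab(n);W=cloud(d,c);L=(W[...,:2]-[.576,.027])@Rm.T;H=W[...,2]
    pp=p.astype(int)
    l=(L[...,1]>.03)&(L[...,1]<.14)&(abs(L[...,1]-.085)>.024)&(L[...,0]<.06)&(L[...,0]>.01)&(H>.063)&(H<.071)&(pp[...,0]-pp[...,2]>20)
    q=L[l]; print('lip',len(q),np.polyfit(q[:,1]-.085,q[:,0],1).round(4),np.percentile(q[:,0],[2,50,98]).round(4))
    b=(L[...,0]>-.02)&(L[...,0]<.055)&(L[...,1]>-.15)&(L[...,1]<.0)&(H>.025)&(H<.038)
    print('bar',np.percentile(L[b][:,0],[1,50,99,100]).round(4))
    if n=='top': cv2.imwrite('pics/t4.png',cv2.resize(p[130:200,180:330],None,fx=5,fy=5,interpolation=cv2.INTER_CUBIC)[:,:,::-1])
E
```

```text
13.1167 [0.4244 0.0946 0.0613] F [ 4.94  0.46 -1.04] pull along rack x 4.96 M [ 0.092 -0.878 -0.006] rackx -0.1451
lip 42 [0.0028 0.0335] [0.0308 0.0334 0.0368]
bar [0.0004 0.008  0.021  0.0473]
lip 34 [0.003  0.0327] [0.0298 0.0324 0.0356]
bar [-0.001   0.0079  0.0366  0.0535]
```

View pics/t4.png

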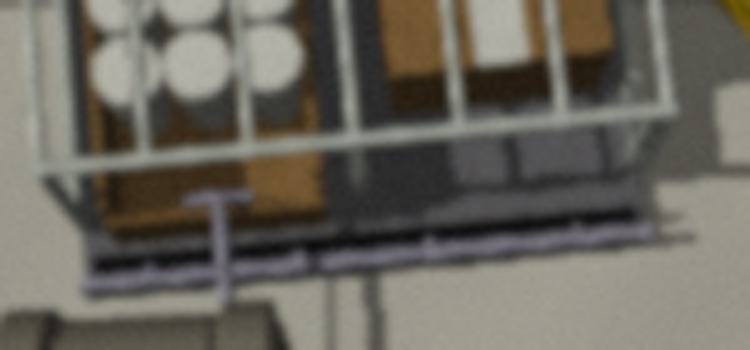

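The carton is square, and the hook's blade (217,197) is behind its lip. A gap of about 9 mm to the black buffer strip remains.

Emit:
play_rows:
  steps:
    - {"claw":255,"dp":[0.001,0,0],"angular":[0,0,0]}
    - {"claw":255,"dp":[0.001,0,0],"angular":[0,0,0]}
    - {"claw":255,"dp":[0.001,0,0],"angular":[0,0,0]}
    - {"claw":255,"dp":[0.0005,0,0],"angular":[0,0,0]}
    - {"claw":255,"dp":[0.0005,0,0],"angular":[0,0,0]}
    - {"claw":255,"dp":[0.0005,0,0],"angular":[0,0,0]}
    - {"claw":255,"dp":[0.0003,0,0],"angular":[0,0,0]}
    - {"claw":255,"dp":[0.0002,0,0],"angular":[0,0,0]}

```text
clock: 13.88
tcp_pos: [0.4194, 0.0941, 0.0613]
orientation: [-0.0, -0.044, 0.999, -0.0]
wrist_force: [4.8, 0.7, -1.7]
finger_gap: 0.023
```

Emit:
play_rows:
  steps:
    - {"claw":255,"dp":[0.00015,0,0],"angular":[0,0,0]}
    - {"claw":255,"dp":[0.00015,0,0],"angular":[0,0,0]}
    - {"claw":255,"dp":[0.00015,0,0],"angular":[0,0,0]}
    - {"claw":255,"dp":[0.00015,0,0],"angular":[0,0,0]}
    - {"claw":255,"dp":[0.00015,0,0],"angular":[0,0,0]}
    - {"claw":255,"dp":[0.00015,0,0],"angular":[0,0,0]}
    - {"claw":255,"dp":[0.00015,0,0],"angular":[0,0,0]}
    - {"claw":255,"dp":[0.00015,0,0],"angular":[0,0,0]}

```text
clock: 14.55
tcp_pos: [0.4182, 0.094, 0.0613]
orientation: [0.0, -0.044, 0.999, -0.0]
wrist_force: [4.2, 0.6, -2.4]
finger_gap: 0.0232
```

```bash
python3 -c "
from h import *
st()"
```

```text
14.55 [0.4182 0.094  0.0613] F [ 4.17  0.55 -2.37] pull along rack x 4.2 M [ 0.053 -0.914  0.012] rackx -0.1513
```

Emit:
play_rows:
  steps:
    - {"claw":255,"dp":[0.00015,0,0],"angular":[0,0,0]}
    - {"claw":255,"dp":[0.00015,0,0],"angular":[0,0,0]}
    - {"claw":255,"dp":[0.00015,0,0],"angular":[0,0,0]}
    - {"claw":255,"dp":[0.00015,0,0],"angular":[0,0,0]}
    - {"claw":255,"dp":[0.00015,0,0],"angular":[0,0,0]}
    - {"claw":255,"dp":[0.00015,0,0],"angular":[0,0,0]}
    - {"claw":255,"dp":[0.00015,0,0],"angular":[0,0,0]}
    - {"claw":255,"dp":[0.00015,0,0],"angular":[0,0,0]}

```text
clock: 15.22
tcp_pos: [0.417, 0.0939, 0.0613]
orientation: [0.0, -0.044, 0.999, -0.0]
wrist_force: [5.1, 0.2, -2.5]
finger_gap: 0.0231
```

Emit:
play_rows:
  steps:
    - {"claw":255,"dp":[0.00015,0,0],"angular":[0,0,0]}
    - {"claw":255,"dp":[0.00015,0,0],"angular":[0,0,0]}
    - {"claw":255,"dp":[0.00015,0,0],"angular":[0,0,0]}
    - {"claw":255,"dp":[0.00015,0,0],"angular":[0,0,0]}
    - {"claw":255,"dp":[0.00015,0,0],"angular":[0,0,0]}
    - {"claw":255,"dp":[0.00015,0,0],"angular":[0,0,0]}
    - {"claw":255,"dp":[0.00015,0,0],"angular":[0,0,0]}
    - {"claw":255,"dp":[0.00015,0,0],"angular":[0,0,0]}

```text
clock: 15.88
tcp_pos: [0.4158, 0.0938, 0.0613]
orientation: [0.0, -0.044, 0.999, -0.0]
wrist_force: [4.7, 1.0, -2.6]
finger_gap: 0.0234
```

Emit:
play_rows:
  steps:
    - {"claw":255,"dp":[0.00015,0,0],"angular":[0,0,0]}
    - {"claw":255,"dp":[0.00015,0,0],"angular":[0,0,0]}
    - {"claw":255,"dp":[0.00015,0,0],"angular":[0,0,0]}
    - {"claw":255,"dp":[0.00015,0,0],"angular":[0,0,0]}
    - {"claw":255,"dp":[0.00015,0,0],"angular":[0,0,0]}
    - {"claw":255,"dp":[0.00015,0,0],"angular":[0,0,0]}
    - {"claw":255,"dp":[0.00015,0,0],"angular":[0,0,0]}
    - {"claw":255,"dp":[0.00015,0,0],"angular":[0,0,0]}

```text
clock: 16.55
tcp_pos: [0.4147, 0.0937, 0.0613]
orientation: [0.0, -0.044, 0.999, -0.0]
wrist_force: [5.1, 0.7, -3.5]
finger_gap: 0.0232
```

Emit:
play_rows:
  steps:
    - {"claw":255,"dp":[0.00015,0,0],"angular":[0,0,0]}
    - {"claw":255,"dp":[0.00015,0,0],"angular":[0,0,0]}
    - {"claw":255,"dp":[0.00015,0,0],"angular":[0,0,0]}
    - {"claw":255,"dp":[0.00015,0,0],"angular":[0,0,0]}
    - {"claw":255,"dp":[0.0001,0,0],"angular":[0,0,0]}
    - {"claw":255,"dp":[0.0001,0,0],"angular":[0,0,0]}
    - {"claw":255,"dp":[0.0001,0,0],"angular":[0,0,0]}
    - {"claw":255,"dp":[0.0001,0,0],"angular":[0,0,0]}

```text
clock: 17.22
tcp_pos: [0.4141, 0.0936, 0.0614]
orientation: [0.0, -0.044, 0.999, -0.0]
wrist_force: [6.6, 1.7, -3.8]
finger_gap: 0.0233
```

Emit:
play_rows:
  steps:
    - {"claw":255,"dp":[0.0001,0,0],"angular":[0,0,0]}
    - {"claw":255,"dp":[0.0001,0,0],"angular":[0,0,0]}
    - {"claw":255,"dp":[0.0001,0,0],"angular":[0,0,0]}
    - {"claw":255,"dp":[0.0001,0,0],"angular":[0,0,0]}
    - {"claw":255,"dp":[0,0,0],"angular":[0,0,0]}
    - {"claw":255,"dp":[0,0,0],"angular":[0,0,0]}
    - {"claw":255,"dp":[0,0,0],"angular":[0,0,0]}
    - {"claw":255,"dp":[0,0,0],"angular":[0,0,0]}

```text
clock: 17.88
tcp_pos: [0.4139, 0.0936, 0.0614]
orientation: [0.001, -0.044, 0.999, -0.0]
wrist_force: [6.2, 1.4, -3.0]
finger_gap: 0.023
```

```bash
python3 -c "
from h import *
st()"
```

```text
17.8833 [0.4139 0.0936 0.0614] F [ 6.19  1.36 -3.01] pull along rack x 6.28 M [ 0.058 -1.054  0.008] rackx -0.1557
```

Emit:
play_rows:
  steps:
    - {"claw":255,"dp":[0.0001,0,0],"angular":[0,0,0]}
    - {"claw":255,"dp":[0.0001,0,0],"angular":[0,0,0]}
    - {"claw":255,"dp":[0.0001,0,0],"angular":[0,0,0]}
    - {"claw":255,"dp":[0.0001,0,0],"angular":[0,0,0]}
    - {"claw":255,"dp":[0.0001,0,0],"angular":[0,0,0]}
    - {"claw":255,"dp":[0.0001,0,0],"angular":[0,0,0]}
    - {"claw":255,"dp":[0,0,0],"angular":[0,0,0]}
    - {"claw":255,"dp":[0,0,0],"angular":[0,0,0]}

```text
clock: 18.55
tcp_pos: [0.4136, 0.0935, 0.0615]
orientation: [0.001, -0.044, 0.999, -0.0]
wrist_force: [7.9, 0.5, -4.1]
finger_gap: 0.0232
```

```bash
python3 -c "
from h import *
st()"
```

```text
18.55 [0.4136 0.0935 0.0615] F [ 7.91  0.47 -4.11] pull along rack x 7.92 M [ 0.102 -1.182  0.056] rackx -0.1559
```

Emit:
play_rows:
  steps:
    - {"claw":255,"dp":[0.0001,0,0],"angular":[0,0,0]}
    - {"claw":255,"dp":[0.0001,0,0],"angular":[0,0,0]}
    - {"claw":255,"dp":[0.0001,0,0],"angular":[0,0,0]}
    - {"claw":255,"dp":[0.0001,0,0],"angular":[0,0,0]}
    - {"claw":255,"dp":[0.0001,0,0],"angular":[0,0,0]}
    - {"claw":255,"dp":[0.0001,0,0],"angular":[0,0,0]}
    - {"claw":255,"dp":[0,0,0],"angular":[0,0,0]}
    - {"claw":255,"dp":[0,0,0],"angular":[0,0,0]}

```text
clock: 19.22
tcp_pos: [0.4134, 0.0935, 0.0615]
orientation: [0.001, -0.044, 0.999, -0.0]
wrist_force: [7.9, 1.1, -4.7]
finger_gap: 0.0232
```

```bash
python3 -c "
from h import *
st()"
```

```text
19.2167 [0.4134 0.0935 0.0615] F [ 7.88  1.13 -4.74] pull along rack x 7.95 M [ 0.099 -1.25   0.047] rackx -0.1562
```

Emit:
play_rows:
  steps:
    - {"claw":255,"dp":[0.0001,0,0],"angular":[0,0,0]}
    - {"claw":255,"dp":[0.0001,0,0],"angular":[0,0,0]}
    - {"claw":255,"dp":[0.0001,0,0],"angular":[0,0,0]}
    - {"claw":255,"dp":[0.0001,0,0],"angular":[0,0,0]}
    - {"claw":255,"dp":[0.0001,0,0],"angular":[0,0,0]}
    - {"claw":255,"dp":[0.0001,0,0],"angular":[0,0,0]}
    - {"claw":255,"dp":[0.0001,0,0],"angular":[0,0,0]}
    - {"claw":255,"dp":[0.0001,0,0],"angular":[0,0,0]}

```text
clock: 19.88
tcp_pos: [0.4132, 0.0934, 0.0616]
orientation: [0.002, -0.044, 0.999, -0.0]
wrist_force: [8.9, 0.6, -6.6]
finger_gap: 0.0232
```

```bash
python3 -c "
from h import *
st()"
```

```text
19.8833 [0.4132 0.0934 0.0616] F [ 8.86  0.58 -6.6 ] pull along rack x 8.88 M [ 0.14  -1.413  0.105] rackx -0.1564
```

Emit:
play_rows:
  steps:
    - {"claw":255,"dp":[0.0001,0,0.0002],"angular":[0,0,0]}
    - {"claw":255,"dp":[0.0001,0,0.0002],"angular":[0,0,0]}
    - {"claw":255,"dp":[0.0001,0,0.0002],"angular":[0,0,0]}
    - {"claw":255,"dp":[0.0001,0,0.0002],"angular":[0,0,0]}
    - {"claw":255,"dp":[0.0001,0,0],"angular":[0,0,0]}
    - {"claw":255,"dp":[0.0001,0,0],"angular":[0,0,0]}
    - {"claw":255,"dp":[0.0001,0,0],"angular":[0,0,0]}
    - {"claw":255,"dp":[0.0001,0,0],"angular":[0,0,0]}

```text
clock: 20.55
tcp_pos: [0.4131, 0.0934, 0.0611]
orientation: [0.002, -0.044, 0.999, -0.0]
wrist_force: [10.4, 1.9, -5.2]
finger_gap: 0.0231
```

```bash
python3 -c "
from h import *
st()"
```

```text
20.55 [0.4131 0.0934 0.0611] F [10.37  1.92 -5.16] pull along rack x 10.5 M [ 0.182 -1.624  0.091] rackx -0.1565
```

Emit:
play_rows:
  steps:
    - {"claw":255,"dp":[0.0001,0,0.0002],"angular":[0,0,0]}
    - {"claw":255,"dp":[0.0001,0,0.0002],"angular":[0,0,0]}
    - {"claw":255,"dp":[0.0001,0,0],"angular":[0,0,0]}
    - {"claw":255,"dp":[0.0001,0,0],"angular":[0,0,0]}
    - {"claw":255,"dp":[0.0001,0,0],"angular":[0,0,0]}
    - {"claw":255,"dp":[0,0,0],"angular":[0,0,0]}
    - {"claw":255,"dp":[0,0,0],"angular":[0,0,0]}
    - {"claw":255,"dp":[0,0,0],"angular":[0,0,0]}

```text
clock: 21.22
tcp_pos: [0.413, 0.0934, 0.0609]
orientation: [0.003, -0.044, 0.999, -0.0]
wrist_force: [11.9, 0.8, -4.0]
finger_gap: 0.0231
```

```bash
python3 -c "
from h import *
st()"
```

```text
21.2167 [0.413  0.0934 0.0609] F [11.92  0.81 -4.05] pull along rack x 11.94 M [ 0.148 -1.754  0.092] rackx -0.1566
```

Emit:
play_rows:
  steps:
    - {"claw":255,"dp":[0,0,0],"angular":[0,0,0]}
    - {"claw":255,"dp":[0,0,0],"angular":[0,0,0]}
    - {"claw":255,"dp":[0,0,0],"angular":[0,0,0]}
    - {"claw":255,"dp":[0,0,0],"angular":[0,0,0]}
    - {"claw":255,"dp":[0,0,0],"angular":[0,0,0]}
    - {"claw":255,"dp":[0,0,0],"angular":[0,0,0]}
    - {"claw":255,"dp":[0,0,0],"angular":[0,0,0]}
    - {"claw":255,"dp":[0,0,0],"angular":[0,0,0]}

```text
clock: 21.88
tcp_pos: [0.413, 0.0934, 0.0609]
orientation: [0.003, -0.044, 0.999, 0.0]
wrist_force: [12.5, 0.9, -4.1]
finger_gap: 0.0229
```

```bash
python3 - <<'E'
from h import *
st()
a=np.radians(5);Rm=np.array([[np.cos(a),np.sin(a)],[-np.sin(a),np.cos(a)]])
for n in('top','scene'):
    p,d,c=grab(n);st();W=cloud(d,c);L=(W[...,:2]-[.576,.027])@Rm.T;H=W[...,2];pp=p.astype(int)
    l=(L[...,1]>.03)&(L[...,1]<.14)&(abs(L[...,1]-.085)>.024)&(L[...,0]<.04)&(L[...,0]>.01)&(H>.061)&(H<.073)&(pp[...,0]-pp[...,2]>20)
    q=L[l]; print('lip',len(q),np.polyfit(q[:,1]-.085,q[:,0],1).round(4),np.median(H[l]).round(4))
    r=(L[...,1]>.03)&(L[...,1]<.14)&(L[...,0]>.145)&(L[...,0]<.185)&(H>.07)&(H<.083)&(pp[...,0]-pp[...,2]>25)
    print('rear',r.sum(),np.median(H[r]))
E
```

```text
21.8833 [0.413  0.0934 0.0609] F [12.52  0.89 -4.11] pull along rack x 12.55 M [ 0.116 -1.73   0.094] rackx -0.1566
21.9333 [0.413  0.0934 0.0609] F [11.64 -0.03 -4.12] pull along rack x 11.6 M [ 0.137 -1.701  0.133] rackx -0.1566
lip 45 [0.001  0.0219] 0.0674
rear 0 nan
21.9833 [0.413  0.0934 0.0609] F [11.04  0.3  -4.2 ] pull along rack x 11.02 M [ 0.096 -1.751  0.047] rackx -0.1566
lip 36 [0.0138 0.0215] 0.0676
rear 27 0.07767874398291075
  return _methods._mean(a, axis=axis, dtype=dtype,
  ret = ret.dtype.type(ret / rcount)
```

Emit:
play_rows:
  steps:
    - {"claw":255,"dp":[-0.0005,0,0],"angular":[0,0,0]}
    - {"claw":255,"dp":[-0.0005,0,0],"angular":[0,0,0]}
    - {"claw":255,"dp":[-0.0005,0,0],"angular":[0,0,0]}
    - {"claw":255,"dp":[-0.001,0,0],"angular":[0,0,0]}
    - {"claw":255,"dp":[-0.001,0,0],"angular":[0,0,0]}
    - {"claw":255,"dp":[-0.002,0,0],"angular":[0,0,0]}
    - {"claw":255,"dp":[-0.003,0,0],"angular":[0,0,0]}
    - {"claw":255,"dp":[-0.003,0,0],"angular":[0,0,0]}

```text
clock: 22.65
tcp_pos: [0.4198, 0.0943, 0.0594]
orientation: [-0.002, -0.044, 0.999, -0.0]
wrist_force: [-0.5, 0.1, -1.1]
finger_gap: 0.0232
```

Emit:
play_rows:
  steps:
    - {"claw":255,"dp":[-0.002,0,0],"angular":[0,0,0]}
    - {"claw":255,"dp":[-0.002,0,0],"angular":[0,0,0]}
    - {"claw":255,"dp":[-0.001,0,0],"angular":[0,0,0]}
    - {"claw":255,"dp":[0,0,0],"angular":[0,0,0]}
    - {"claw":255,"dp":[0,0,0],"angular":[0,0,0]}
    - {"claw":255,"dp":[0,0,0],"angular":[0,0,0]}
    - {"claw":255,"dp":[0,0,0],"angular":[0,0,0]}
    - {"claw":255,"dp":[0,0,0],"angular":[0,0,0]}

```text
clock: 23.32
tcp_pos: [0.4263, 0.0947, 0.0601]
orientation: [0.0, -0.044, 0.999, -0.0]
wrist_force: [0.0, -0.4, -1.9]
finger_gap: 0.023
```

```bash
python3 - <<'E'
from h import *
st(); print(rot().as_matrix().round(4).tolist())
p,d,c=grab('scene');W=cloud(d,c);X,Y,H=W[...,0],W[...,1],W[...,2]
P=W[(X>.43)&(X<.64)&(Y>.07)&(Y<.15)&(H>.065)&(H<.12)]
for lo in np.arange(.45,.63,.02):
    q=P[(P[:,0]>lo)&(P[:,0]<lo+.02)]
    if len(q): print(round(lo,2),len(q),q.mean(0).round(4))
E
```

```text
23.3167 [0.4263 0.0947 0.0601] F [ 0.03 -0.44 -1.89] pull along rack x -0.01 M [-0.039  0.014 -0.011] rackx -0.1432
[[-0.9962, -0.0876, 0.0], [-0.0876, 0.9962, -0.0001], [0.0, -0.0001, -1.0]]
0.45 53 [0.4607 0.0942 0.0825]
0.47 19 [0.4772 0.0967 0.0812]
0.49 14 [0.4994 0.1    0.0829]
0.51 16 [0.5202 0.1023 0.0817]
0.53 15 [0.5417 0.1036 0.0822]
0.55 14 [0.561  0.106  0.0808]
0.57 15 [0.5869 0.1255 0.0731]
0.59 57 [0.5994 0.1049 0.0755]
0.61 16 [0.6111 0.102  0.0747]
```

Emit:
play_rows:
  steps:
    - {"claw":255,"dp":[0,0,-0.003],"angular":[0,0,0]}
    - {"claw":255,"dp":[0,0,-0.006],"angular":[0,0,0]}
    - {"claw":255,"dp":[0,0,-0.009],"angular":[0,0,0]}
    - {"claw":255,"dp":[0,0,-0.009],"angular":[0,0,0]}
    - {"claw":255,"dp":[0,0,-0.009],"angular":[0,0,0]}
    - {"claw":255,"dp":[0,0,-0.006],"angular":[0,0,0]}
    - {"claw":255,"dp":[0,0,-0.003],"angular":[0,0,0]}
    - {"claw":255,"dp":[0,0,0],"angular":[0,0,0]}

```text
clock: 24.03
tcp_pos: [0.4272, 0.0948, 0.1062]
orientation: [0.001, -0.044, 0.999, -0.0]
wrist_force: [0.3, 0.7, -1.9]
finger_gap: 0.0236
```

Emit:
play_rows:
  steps:
    - {"claw":255,"dp":[0.003,0,0],"angular":[0,0,0]}
    - {"claw":255,"dp":[0.006,0,0],"angular":[0,0,0]}
    - {"claw":255,"dp":[0.008,0,0],"angular":[0,0,0]}
    - {"claw":255,"dp":[0.009,0,0],"angular":[0,0,0]}
    - {"claw":255,"dp":[0.008,0,0],"angular":[0,0,0]}
    - {"claw":255,"dp":[0.006,0,0],"angular":[0,0,0]}
    - {"claw":255,"dp":[0.004,0,0],"angular":[0,0,0]}
    - {"claw":255,"dp":[0,0,0],"angular":[0,0,0]}

```text
clock: 24.7
tcp_pos: [0.3813, 0.0909, 0.105]
orientation: [-0.0, -0.044, 0.999, -0.0]
wrist_force: [0.4, 0.5, -1.4]
finger_gap: 0.0232
```

Emit:
play_rows:
  steps:
    - {"claw":255,"dp":[0,0,-0.006],"angular":[0,0,0]}
    - {"claw":255,"dp":[0,0,-0.012],"angular":[0,0,0]}
    - {"claw":255,"dp":[0,0,-0.016],"angular":[0,0,0]}
    - {"claw":255,"dp":[0,0,-0.016],"angular":[0,0,0]}
    - {"claw":255,"dp":[0,0,-0.016],"angular":[0,0,0]}
    - {"claw":255,"dp":[0,0,-0.012],"angular":[0,0,0]}
    - {"claw":255,"dp":[0,0,-0.008],"angular":[0,0,0]}
    - {"claw":255,"dp":[0,0,0],"angular":[0,0,0]}

```text
clock: 25.37
tcp_pos: [0.3842, 0.0909, 0.193]
orientation: [0.002, -0.044, 0.999, -0.0]
wrist_force: [0.9, 0.0, -2.1]
finger_gap: 0.023
```

```bash
python3 - <<'E'
from h import *
st(); plan((.454,-.346,.19),164.1,24,3)
E
```

```text
25.3667 [0.3842 0.0909 0.193 ] F [ 0.89  0.03 -2.11] pull along rack x 0.89 M [0.04  0.051 0.001] rackx -0.1855
per-row turn [0.   0.01 0.87]
0 [-0.001, -0.018, 0.0]
1 [-0.002, -0.018, 0.0]
2 [-0.002, -0.018, 0.0]
3 [-0.002, -0.018, 0.0]
4 [-0.002, -0.018, 0.0]
5 [-0.003, -0.018, 0.0]
6 [-0.003, -0.018, 0.0]
7 [-0.003, -0.018, 0.0]
8 [-0.004, -0.018, 0.0]
9 [-0.004, -0.018, 0.0]
10 [-0.004, -0.018, 0.0]
11 [-0.004, -0.018, 0.0]
12 [-0.005, -0.018, 0.0]
13 [-0.005, -0.018, 0.0]
14 [-0.005, -0.018, 0.0]
15 [-0.005, -0.018, 0.0]
16 [-0.006, -0.018, 0.0]
17 [-0.006, -0.017, 0.0]
18 [-0.006, -0.017, 0.0]
19 [-0.006, -0.017, 0.0]
20 [-0.007, -0.017, 0.0]
21 [-0.007, -0.017, 0.0]
22 [-0.007, -0.017, 0.0]
23 [-0.008, -0.017, 0.0]
```

Emit:
play_rows:
  steps:
    - {"claw":255,"dp":[-0.001,-0.018,0],"angular":[0,0,0.87]}
    - {"claw":255,"dp":[-0.002,-0.018,0],"angular":[0,0,0.87]}
    - {"claw":255,"dp":[-0.002,-0.018,0],"angular":[0,0,0.87]}
    - {"claw":255,"dp":[-0.002,-0.018,0],"angular":[0,0,0.87]}
    - {"claw":255,"dp":[-0.002,-0.018,0],"angular":[0,0,0.87]}
    - {"claw":255,"dp":[-0.003,-0.018,0],"angular":[0,0,0.87]}
    - {"claw":255,"dp":[-0.003,-0.018,0],"angular":[0,0,0.87]}
    - {"claw":255,"dp":[-0.003,-0.018,0],"angular":[0,0,0.87]}

```text
clock: 26.03
tcp_pos: [0.4054, -0.0533, 0.1903]
orientation: [-0.0, 0.017, 1.0, 0.0]
wrist_force: [0.4, 0.2, -1.9]
finger_gap: 0.0234
```

Emit:
play_rows:
  steps:
    - {"claw":255,"dp":[-0.004,-0.018,0],"angular":[0,0,0.87]}
    - {"claw":255,"dp":[-0.004,-0.018,0],"angular":[0,0,0.87]}
    - {"claw":255,"dp":[-0.004,-0.018,0],"angular":[0,0,0.87]}
    - {"claw":255,"dp":[-0.004,-0.018,0],"angular":[0,0,0.87]}
    - {"claw":255,"dp":[-0.005,-0.018,0],"angular":[0,0,0.87]}
    - {"claw":255,"dp":[-0.005,-0.018,0],"angular":[0,0,0.87]}
    - {"claw":255,"dp":[-0.005,-0.018,0],"angular":[0,0,0.87]}
    - {"claw":255,"dp":[-0.005,-0.018,0],"angular":[0,0,0.87]}

```text
clock: 26.7
tcp_pos: [0.4287, -0.1999, 0.1902]
orientation: [-0.001, 0.078, 0.997, 0.0]
wrist_force: [0.2, 1.3, -1.2]
finger_gap: 0.0229
```

Emit:
play_rows:
  steps:
    - {"claw":255,"dp":[-0.006,-0.018,0],"angular":[0,0,0.87]}
    - {"claw":255,"dp":[-0.006,-0.017,0],"angular":[0,0,0.87]}
    - {"claw":255,"dp":[-0.006,-0.017,0],"angular":[0,0,0.87]}
    - {"claw":255,"dp":[-0.006,-0.017,0],"angular":[0,0,0.87]}
    - {"claw":255,"dp":[-0.007,-0.017,0],"angular":[0,0,0.87]}
    - {"claw":255,"dp":[-0.007,-0.017,0],"angular":[0,0,0.87]}
    - {"claw":255,"dp":[-0.007,-0.014,0],"angular":[0,0,0.87]}
    - {"claw":255,"dp":[-0.004,-0.007,0],"angular":[0,0,0.87]}

```text
clock: 27.37
tcp_pos: [0.4519, -0.3323, 0.1899]
orientation: [-0.0, 0.139, 0.99, 0.0]
wrist_force: [-0.1, -0.7, -1.9]
finger_gap: 0.0228
```

Emit:
play_rows:
  steps:
    - {"claw":255,"dp":[0,0,0.015],"angular":[0,0,0]}
    - {"claw":255,"dp":[0,0,0.025],"angular":[0,0,0]}
    - {"claw":255,"dp":[0,0,0.025],"angular":[0,0,0]}
    - {"claw":255,"dp":[0,0,0.025],"angular":[0,0,0]}
    - {"claw":255,"dp":[0,0,0.025],"angular":[0,0,0]}
    - {"claw":255,"dp":[0,0,0.02],"angular":[0,0,0]}
    - {"claw":255,"dp":[0,0,0.01],"angular":[0,0,0]}
    - {"claw":255,"dp":[0,0,0],"angular":[0,0,0]}

```text
clock: 28.03
tcp_pos: [0.4501, -0.3286, 0.0432]
orientation: [-0.002, 0.138, 0.99, 0.002]
wrist_force: [-0.3, 0.1, -1.6]
finger_gap: 0.023
```

```bash
python3 - <<'E'
from h import *
st(); print(rot().as_matrix().round(4).tolist())
E
```

```text
28.0333 [ 0.4501 -0.3286  0.0432] F [-0.32  0.14 -1.62] pull along rack x -0.3 M [ 0.018  0.036 -0.013] rackx -0.1564
[[-0.962, 0.2732, -0.0041], [0.2731, 0.962, 0.0041], [0.0051, 0.0028, -1.0]]
```

Emit:
play_rows:
  steps:
    - {"claw":255,"dp":[0,0,0.008],"angular":[0,0,0]}
    - {"claw":255,"dp":[0,0,0.006],"angular":[0,0,0]}
    - {"claw":255,"dp":[0,0,0.004],"angular":[0,0,0]}
    - {"claw":255,"dp":[0,0,0.003],"angular":[0,0,0]}
    - {"claw":255,"dp":[0,0,0.002],"angular":[0,0,0]}
    - {"claw":255,"dp":[0,0,0.001],"angular":[0,0,0]}
    - {"claw":255,"dp":[0,0,0],"angular":[0,0,0]}
    - {"claw":255,"dp":[0,0,0],"angular":[0,0,0]}

```text
clock: 28.7
tcp_pos: [0.452, -0.3308, 0.0224]
orientation: [0.0, 0.138, 0.99, -0.0]
wrist_force: [1.4, -0.0, -1.4]
finger_gap: 0.0231
```

```bash
python3 - <<'E'
from h import *
st(); print(rot().as_matrix().round(4).tolist())
E
```

```text
28.7 [ 0.452  -0.3308  0.0224] F [ 1.43 -0.02 -1.4 ] pull along rack x 1.42 M [0.004 0.033 0.019] rackx -0.1547
[[-0.9619, 0.2733, 0.0004], [0.2733, 0.9619, -0.0004], [-0.0005, -0.0003, -1.0]]
```

Emit:
play_rows:
  steps:
    - {"claw":255,"dp":[0,0,0.001],"angular":[0,0,0]}
    - {"claw":255,"dp":[0,0,0.001],"angular":[0,0,0]}
    - {"claw":255,"dp":[0,0,0.001],"angular":[0,0,0]}
    - {"claw":255,"dp":[0,0,0.0005],"angular":[0,0,0]}
    - {"claw":255,"dp":[0,0,0.0005],"angular":[0,0,0]}
    - {"claw":255,"dp":[0,0,0],"angular":[0,0,0]}
    - {"claw":255,"dp":[0,0,0],"angular":[0,0,0]}
    - {"claw":255,"dp":[0,0,0],"angular":[0,0,0]}

```text
clock: 29.37
tcp_pos: [0.4518, -0.3306, 0.0185]
orientation: [0.0, 0.138, 0.99, -0.0]
wrist_force: [-2.9, 2.0, 5.2]
finger_gap: 0.0231
```

Emit:
play_rows:
  steps:
    - {"claw":150,"dp":[0,0,0],"angular":[0,0,0]}
    - {"claw":120,"dp":[0,0,0],"angular":[0,0,0]}
    - {"claw":80,"dp":[0,0,0],"angular":[0,0,0]}
    - {"claw":40,"dp":[0,0,0],"angular":[0,0,0]}
    - {"claw":0,"dp":[0,0,0],"angular":[0,0,0]}
    - {"claw":0,"dp":[0,0,0],"angular":[0,0,0]}
    - {"claw":0,"dp":[0,0,0],"angular":[0,0,0]}
    - {"claw":0,"dp":[0,0,0],"angular":[0,0,0]}

```text
clock: 30.03
tcp_pos: [0.4518, -0.3306, 0.0181]
orientation: [0.0, 0.138, 0.99, -0.0]
wrist_force: [0.6, -0.3, -0.8]
finger_gap: 0.0855
```

Emit:
play_rows:
  steps:
    - {"claw":0,"dp":[0,0,-0.01],"angular":[0,0,0]}
    - {"claw":0,"dp":[0,0,-0.02],"angular":[0,0,0]}
    - {"claw":0,"dp":[0,0,-0.03],"angular":[0,0,0]}
    - {"claw":0,"dp":[0,0,-0.03],"angular":[0,0,0]}
    - {"claw":0,"dp":[0,0,-0.03],"angular":[0,0,0]}
    - {"claw":0,"dp":[0,0,-0.03],"angular":[0,0,0]}
    - {"claw":0,"dp":[0,0,-0.02],"angular":[0,0,0]}
    - {"claw":0,"dp":[0,0,0],"angular":[0,0,0]}

```text
clock: 30.7
tcp_pos: [0.4539, -0.3325, 0.1943]
orientation: [0.004, 0.138, 0.99, -0.003]
wrist_force: [0.4, -0.9, -0.6]
finger_gap: 0.0857
```

```bash
python3 - <<'E'
from h import *
st(); print(env.get_state()['finger_gap'])
a=np.radians(5);Rm=np.array([[np.cos(a),np.sin(a)],[-np.sin(a),np.cos(a)]])
out=[]
for n in('top','scene'):
    p,d,c=grab(n);W=cloud(d,c);L=(W[...,:2]-[.576,.027])@Rm.T;H=W[...,2];pp=p.astype(int)
    l=(L[...,1]>.03)&(L[...,1]<.14)&(L[...,0]<.04)&(L[...,0]>.01)&(H>.061)&(H<.073)&(pp[...,0]-pp[...,2]>20)
    q=L[l]; print(n,'lip',len(q),np.polyfit(q[:,1]-.085,q[:,0],1).round(4),np.median(H[l]).round(4))
    X,Y=W[...,0],W[...,1]
    m=(X>.4)&(X<.66)&(Y>-.42)&(Y<-.29)&(H>.02)&(H<.06)
    P=W[m];print('hook',len(P),P.min(0).round(3),P.max(0).round(3))
    for lo in np.arange(.42,.64,.03):
        k=P[(P[:,0]>lo)&(P[:,0]<lo+.03)]
        if len(k):print(lo.round(2),np.median(k,0).round(3),end=' ')
    print()
    out.append(cv2.resize(p,(400,300)))
cv2.imwrite('pics/final.png',np.hstack(out)[:,:,::-1])
E
```

```text
30.7 [ 0.4539 -0.3325  0.1943] F [ 0.43 -0.89 -0.61] pull along rack x 0.35 M [-0.032 -0.059  0.004] rackx -0.153
0.08571873653005672
top lip 83 [-0.0019  0.0221] 0.067
hook 399 [ 0.406 -0.399  0.02 ] [ 0.636 -0.307  0.048]
0.42 [ 0.435 -0.321  0.043] 0.45 [ 0.463 -0.328  0.043] 0.48 [ 0.482 -0.327  0.03 ] 0.51 [ 0.529 -0.351  0.04 ] 0.54 [ 0.555 -0.358  0.039] 0.57 [ 0.585 -0.367  0.04 ] 0.6 [ 0.623 -0.377  0.039] 0.63 [ 0.632 -0.364  0.039] 
scene lip 61 [0.0049 0.0218] 0.0672
hook 430 [ 0.406 -0.4    0.02 ] [ 0.635 -0.308  0.051]
0.42 [ 0.437 -0.323  0.045] 0.45 [ 0.465 -0.331  0.044] 0.48 [ 0.491 -0.34   0.042] 0.51 [ 0.526 -0.351  0.041] 0.54 [ 0.555 -0.36   0.04 ] 0.57 [ 0.585 -0.369  0.04 ] 0.6 [ 0.624 -0.381  0.039] 0.63 [ 0.632 -0.37   0.036]
```

View pics/final.png

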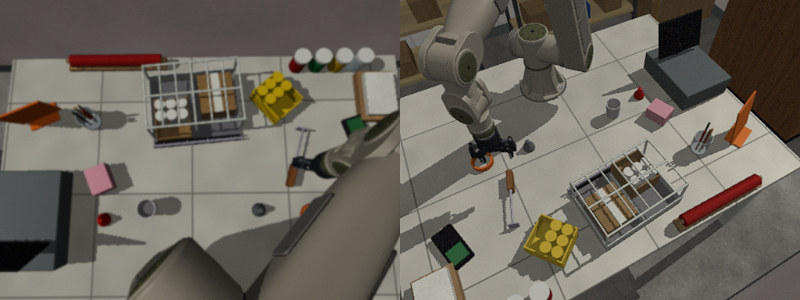

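The hook stands level on the counter (about 290,175 in the left half), well clear of the rack. The carton is square at the front of its bay, so I'm handing in.

```bash
python3 -c "
from h import *
print(env.hand_in()); st()"
```

```text
the job is handed in; nothing more can be done
None
the job is handed in; nothing more can be done
```

I hooked the open carton of cups behind its lip, drew it onto the buffer strip, unhooked, and stood the hook back on the counter before letting go. I handed the job in at about 31 s; no verdict was reported.

- **Pull:** Dragging took about 5 N. I raised the pull to about 11.7 N (about 12 N with the vertical part, under the 15 N limit) and held it for about 0.7 s. That puts roughly 6–7 N on the buffer, inferred from the wrist force because buffer force is not measured directly. Wrist force readings vary by about ±0.7 N, and I only saw them at the end of each move.
- **Carton after unhooking:** The lip is 22 mm behind the rack's front edge, the same as under load to within camera accuracy. It is square within about 0.005 rad, and the lip is 67 mm high, so the carton is flat. I could not check afterwards that it still bears on the buffer. It should, because it did not visibly move and the friction is a few newtons.
- **Hook:** It stands level, with the shank top 40 mm above the counter. It lies to the side of the rack, with both ends beyond y = -0.35 m in the rack frame. The gripper is open and about 0.18 m above it.
- **Disagreements:** One scene-camera reading, while the carton was under load, gave a skew of 0.014 rad against 0.001 rad from the top camera. The final readings agree, at -0.002 rad (top) and 0.005 rad (scene).
- **Other objects:** The closed carton and bystanders look unmoved in the last picture, but I did not measure them.

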